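Close the printer control box and hold its keyed knob pressed

TASK

Lower the cover of the printer's open control box until it is fully closed, then take the freshly printed pointer knob off the black print sheet, turn it so that the flat in its bore matches the flat of the D-shaped shaft in the cover, and push it all the way onto the shaft. Finish while still gripping the knob and keeping it pressed, so that the shaft's spring push-switch stays fully down. Leave the other loose things where they stand.

Things in the scene. Friction and masses are not known exactly. Their poses are not given: they have to be found in the camera images.
- lid (a joint): Hinge angle of the control box's grey cover: 0 is closed (level), growing as the cover opens upward; starts 0.7 to 1.15 rad open. Stiff hinge: the cover stays where it is left; lowering it takes up to about 5 N near its front edge.
- ctrl_box: Dark steel control box, fixed to the table, 160 mm (x, front to back) by 200 mm (y) by 70 mm tall; origin at the centre of its underside; -x is its front, roughly towards the robot. The cover is hinged at its rear (+x) rim. Place and yaw vary.
- lid_hinge (a point): Middle of the hinge line, on the cover's outer (upper) face, 77 mm above the table, on the side of the box away from the robot. Axes are the cover's: x from its front edge towards the hinge, y along the hinge line, z out of the outer face (up when closed).
- lid_push (a point): Point on the cover's outer face, on its centre line, 145 mm from the hinge line, 30 mm short of the free front edge: a place to push it down. The cover is a plate 175 mm (hinge to front edge) by 204 mm by 6 mm; closed, it overhangs the box's front by 15 mm. Axes as for lid_hinge.
- shaft_tip (a point): Centre of the tip of the aluminium D-shaft standing 24 mm out of the cover's outer face, on its centre line, 80 mm from the hinge. Diameter 16 mm, one flat along its length 4 mm from the axis, tip bevelled 2 mm. z: along the shaft, out of the cover; x: square out of the flat, the way the flat faces (within 0.5 rad of the cover's front). Turns only stiffly (0.1 N m).
- dshaft (a joint): Push switch under the D-shaft: how far the shaft is pressed into the cover, 0 (out) to 0.004 m (fully down, a hard stop). Sprung: 3 N starts it, 8 N takes it fully down, and it springs back when let go.
- knob: White printed pointer knob (about 60 g), loose, upright on the black sheet (3 mm thick), at one of three places, nose within 0.7 rad of towards the robot. Origin: centre of its underside; z up its axis; x along its nose (dark line on top). In the underside, on the axis: a D-shaped bore 18 mm deep, 0.75 mm larger all round than the shaft, its flat on the nose (+x) side.
- knob_grip (a point): Point on the knob's axis 36 mm above its underside, in its grip bar; axes as the knob's. Hub: 48 mm across, 24 mm tall. Grip bar on top of it: 20 mm wide (along y), 24 to 46 mm above the underside, parallel sides from x = -22 to +16 mm, then a pointed nose to x = +30 mm. Fully on the shaft, the underside is 18 mm below the shaft's tip.
- round_knob: White round knob, 50 mm across and 36 mm tall, no pointer, loose, also on the sheet; origin at the centre of its underside. Not to be used or disturbed.
- printed_wall: White printed wall standing on its flat brim, about 94 mm by 28 mm and 57 mm tall, long way along its y, loose, also on the sheet; origin at the centre of its underside. Not to be disturbed.
- jar: Grey jar, 60 mm across, 90 mm tall, loose, to the right of the control box; origin at the centre of its underside. Not to be disturbed.
- scraper: Spatula lying behind the control box, loose; not to be disturbed.
- driver: Screwdriver lying behind the sheet, loose; not to be disturbed.
Things that resemble listed ones, but are neither listed nor needed, are in the scene too. What is shaped like the knob but purple or turquoise is not meant.

How it is judged (in metres and radians):
On the way, in this order (a step that is already met when the one before it is completed fails the run):
1. the cover is closed (value of joint lid below 0.03 rad), for 0.2 s.
2. the knob is right down on the D-shaft, flats matched (z of knob in the frame of shaft_tip below -0.0145 m and horizontal distance between knob and shaft_tip below 0.003 m and angle between the x axis of knob and the x axis of shaft_tip, either way round below 0.2 rad and angle between knob's own z axis and vertical below 0.1 rad), for 0.1 s.
At the end, for the whole second after the job is handed in: Cover closed (under 0.03 rad); knob on the shaft, underside over 14.5 mm below the tip, within 3 mm of the axis, upright within 0.1 rad, flats within 0.2 rad; push switch held over 3 mm down (of 4) through the last second, the fingers still on the knob with over 3 N (all of step 2 and value of joint lid below 0.03 rad and value of joint dshaft above 0.003 m and contact force between the fingers and knob above 3 N); the arm keeps its last pose, push and grip.
It fails at once if another loose thing was moved more than 30 mm (distance of any of round_knob, printed_wall, jar, scraper, driver from where it was at the start of the episode above 0.03 m).
It also fails if it takes over 61 s, if anything falls off the work surface, if the arm or the gripper's body presses on something with over 40 N, if the wrist force passes 120 N, or if a joint passes its speed limit or range.

ROBOT

A 7-joint arm with a two-finger parallel gripper is mounted at the origin on the work surface. World frame = base frame: x ahead of the robot, y to its left, z up, the work surface at z = 0. Lengths are in mm, angles in rad, forces in N, time in s.
With the tool pointing down it reaches from about 400 to 875 mm from the base axis. Payload 4.4 kg.
Tool frame: the origin (TCP) lies between the finger pads; the fingertips stand ctrl.finger_overhang ahead of it and the grasp point (between the pads) lies 11 mm behind it (ctrl.finger_overhang is the distance from the TCP to the fingertips, in mm); z points along the fingers, y is the direction in which the jaws open and shut (so a half turn about z gives the same grasp; the last joint's range is limited). The gripper opens to 85 mm and grips with 20 to 120 N. Pads are 22 mm wide; open, the fingers measure 114 mm over their backs; the gripper's body (76 mm by 85 mm) begins 54 mm behind the grasp point. The pads swing forward as they close: fully open they stand 13 mm farther back than shut.
Start: joints at [-1.309, 0.628, 0.038, 1.517, -0.027, 0.996, -0.02], TCP at [209.25, 615.413, 201.513] pointing down, gripper open.
Joint ranges: [-3.06, 3.06], [-0.37, 2.12], [-1.25, 1.32], [0.18, 2.47], [-1.1, 4.24], [0.23, 1.98], [-2.94, 2.94]. Speed limits (rad/s): [2.57, 2.57, 3.14, 3.14, 3.14, 3.14, 3.14].

INTERFACE

Orientations are given as [roll, pitch, yaw] about the fixed x, y, z axes, in that order (R = Rz(yaw) Ry(pitch) Rx(roll)).
In Python, from cell import ctrl gives the robot as it stands. The module is installed in compiled form; this text tells all that it offers.
- The arm moves only by the tool step_arm, never from a script. Its argument "deltas" is a list that holds one entry, the list of rows, each a list of 7 numbers: the opening, from 0 (shut) to 1 (fully open), then the shift along the world's x, y, z in mm, then the turn, a rotation vector about the world's x, y, z in rad. In form: [[[grip, tx, ty, tz, rx, ry, rz], ...]]. A call has 1 to 10 rows; each row shifts and turns the commanded pose from where the row before left it; what a row does not reach is not made up. A row lasts 1/12 s, in which the tool goes at most 41.7 mm and 7.16 degrees, less where a joint would pass 70% of its speed; a pose out of reach is approached as far as the arm can. A call is refused whole if a number of a shift passes 41.7 or a number of a turn 0.125, either way. A call with a gripper value outside its range is refused whole. The fingers move at their own pace and stop on an object; the grip force is fixed at half the most. Time passes only in rows, so rows that do not move let the fingers close. It gives the time, the measured TCP pose, the force and the opening at its end, in the units of the state.
- ctrl.read_state(): the state, without advancing time (a new reading comes with each control period).
- ctrl.get_image(name): name is "scene" or "top"; returns (picture, depth): 480x640x3 uint8, red, green, blue; 480x640 float32, mm along the optical axis (not along the pixel's ray), 0 where there is no reading.
- ctrl.camera_info(name): a dict with "intrinsics" (3x3 intrinsics, pixels), "rvec" (rotation vector, rad) and "tvec" (3), from world to camera coordinates, as OpenCV has them. Camera axes: x right, y down, z forward; pixel columns grow to the right and rows downward; lengths in mm; the calibration is good to about 2 mm. A picture is of the moment at which its call begins. camera_info takes no time and is no camera call.
- ctrl.finish_job(): hands the job in, once; it reports no verdict.
The state is a dict: "clock": time; "qpos": joint angles; "qd": joint speeds; "tau": joint torques, N m; "eef_pos": TCP position; "tool_rot": TCP orientation; "force": force on the tool from outside, world axes, zero at the start; "torque": the same for the moment, N m; "width": finger opening in mm.
Only numpy, scipy, OpenCV 4.12 (cv2) and the standard library are available. Lean on these libraries where they do the work, as an engineer would, in place of code of your own. Each camera call takes 0.05 s, during which the arm holds its last target.

## Working session

There is one attempt and no reset: what is moved stays moved. The work goes in short steps, Python scripts to look and compute and a tool call to move; the robot and the scene stay as the last step left them, time stands still between calls to the robot, and variables do not carry over. Pictures are saved under pics/ and viewed, and the job is handed in when it is done.

Besides the shell and the picture viewer there is one more tool, called in YAML: its name, and indented under it one key for each argument. step_arm: Moves the arm, as the interface text tells. Its arguments: {"type":"object","properties":{"deltas":{"type":"array"}},"required":["deltas"]}

```bash
mkdir -p pics
cat > h.py <<'E'
import numpy as np, cv2
from cell import ctrl
def cam(n):
    c=ctrl.camera_info(n); K=np.array(c['intrinsics'],float); R=cv2.Rodrigues(np.array(c['rvec'],float))[0]; t=np.array(c['tvec'],float).ravel(); return K,R,t
def shot(n,tag):
    im,d=ctrl.get_image(n); cv2.imwrite(f'pics/{tag}.png',im[:,:,::-1]); np.save(f'pics/{tag}.npy',d); return im,d
def pt(n,d,u,v):
    K,R,t=cam(n); z=d[v,u] if np.ndim(d) else d
    p=np.linalg.inv(K)@[u,v,1]*z; return R.T@(p-t)
def cloud(n,d):
    K,R,t=cam(n); u,v=np.meshgrid(np.arange(640),np.arange(480)); 
    P=np.stack([(u-K[0,2])/K[0,0]*d,(v-K[1,2])/K[1,1]*d,d],-1); return (P-t)@R
def proj(n,p):
    K,R,t=cam(n); q=K@(R@np.array(p,float)+t); return q[:2]/q[2]
def onplane(n,u,v,z):
    K,R,t=cam(n); r=R.T@(np.linalg.inv(K)@[u,v,1]); c=-R.T@t; return c+r*(z-c[2])/r[2]
E
python3 - <<'E'
from h import *
for n in('scene','top'):
    shot(n,n+'0'); K,R,t=cam(n); print(n,K.tolist(),(-R.T@t).round(1),R[2].round(3))
print(ctrl.read_state(), ctrl.finger_overhang)
E
```

```text
scene [[468.2052758957985, 0.0, 324.0175927490829], [0.0, 468.2052758957985, 236.54140525023476], [0.0, 0.0, 1.0]] [1058.4  827.5  940.5] [-0.421 -0.615 -0.667]
top [[474.74496857750194, 0.0, 325.6552246988953], [0.0, 474.74496857750194, 235.4171853192688], [0.0, 0.0, 1.0]] [ 338.3   19.6 1476.7] [ 0.134  0.006 -0.991]
{'clock': 0.1, 'qpos': array([-1.30879372,  0.62925665,  0.03843878,  1.51825211, -0.02700358,
        0.99631245, -0.02001379]), 'qd': array([-2.39622855e-04, -8.75769079e-04, -6.81558810e-04, -1.70035998e-03,
       -7.18716216e-04, -9.54748324e-05, -1.11081213e-03]), 'tau': array([ 3.90917950e-03, -5.64519238e+01,  1.23085320e+00, -1.93969363e+01,
        1.13817374e-02,  5.49928940e-03, -2.48993751e-05]), 'eef_pos': array([209.04744929, 614.82520311, 200.68411118]), 'tool_rot': array([-3.13988179e+00,  1.06891099e-05,  2.81377950e+00]), 'force': array([ 0.98227948, -0.50002915, -0.16746623]), 'torque': array([-0.04142369,  0.0346595 ,  0.0269299 ]), 'width': 85.03774317997022} 8.0
```

View pics/scene0.png

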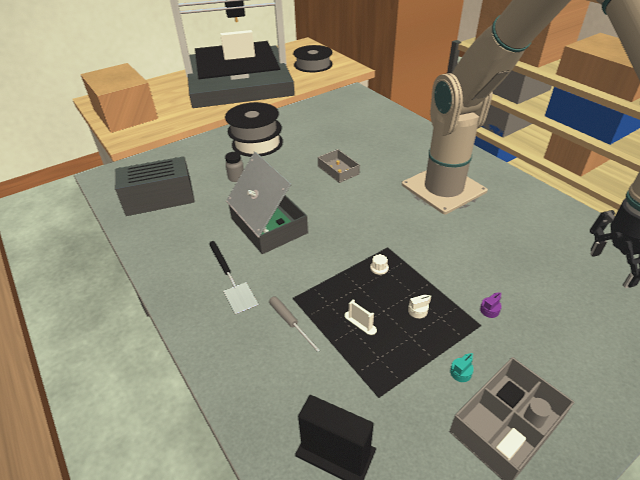

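View pics/top0.png

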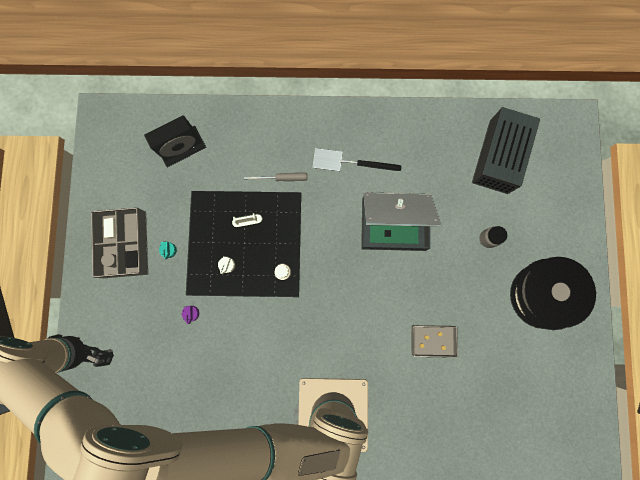

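The scene shows the box with its open cover at top px (400,220). The white pointer knob is at top (226,265) / scene (420,306), the round knob at top (282,271), and the wall at top (246,220). Next I'll zoom in and measure.

Run:
```python
from h import *
a=cv2.imread('pics/top0.png');b=cv2.imread('pics/scene0.png')
def crop(im,x,y,w,h,s): return cv2.resize(im[y:y+h,x:x+w],None,fx=s,fy=s,interpolation=cv2.INTER_CUBIC)
c1=crop(a,205,245,40,40,10);c2=crop(b,400,285,40,40,10)
cv2.imwrite('pics/kz.png',np.hstack([c1,c2]))
c1=crop(a,350,180,100,80,4);c2=crop(b,220,145,100,110,4)
o=np.zeros((440,800,3),np.uint8);o[:320,:400]=c1;o[:,400:]=c2;cv2.imwrite('pics/bz.png',o)
d=np.load('pics/top0.npy');e=np.load('pics/scene0.npy')
P=cloud('top',d);Q=cloud('scene',e)
print('knob',pt('top',d,226,262),pt('scene',e,420,300))
# knob cloud
for N,X in(('t',P),('s',Q)):
    k=pt('top',d,226,265)
    m=(np.hypot(X[...,0]-k[0],X[...,1]-k[1])<45)&(X[...,2]>38)&(X[...,2]<60)
    p=X[m];print(N,m.sum(),p.mean(0),p.max(0),p.min(0))
    q=p[:,:2]-p[:,:2].mean(0);w,v=np.linalg.eigh(q.T@q);print(w,v[:,1])
    m=(np.hypot(X[...,0]-k[0],X[...,1]-k[1])<45)&(X[...,2]>12)&(X[...,2]<60);p=X[m];print('all',p.max(0),p.min(0))
# cover plane
for N,X,poly in(('t',P,[(370,198),(432,198),(432,217),(370,217)]),('s',Q,[(255,160),(285,190),(265,220),(235,192)])):
    M=np.zeros((480,640),np.uint8);cv2.fillPoly(M,[np.array(poly)],1)
    p=X[(M>0)];p=p[np.isfinite(p).all(1)];
    for i in range(5):
        c=np.median(p,0) if i==0 else p.mean(0);u,s,v=np.linalg.svd(p-c,full_matrices=False);n=v[2];r=(p-c)@n;p=p[abs(r)<max(3,1.5*r.std())]
    print(N,len(p),p.mean(0),n*np.sign(n[2]),r.std(), 'ang',np.arccos(abs(n[2])))
for u,v in((362,249),(429,250),(365,194),(438,194),(440,225),(366,223)):
    print('top',(u,v),pt('top',d,u,v).round(1))
```

```text
knob [446.32535348 327.81697191  48.11297088] [440.3531656  337.79103438  48.28694659]
t 113 [438.88072992 333.93099162  48.10839306] [461.53186174 347.50651578  56.49093687] [412.73943461 319.21698328  38.74942556]
[ 3936.7245351  22042.59522729] [-0.95338327  0.30176206]
all [463.35857595 357.27303967  56.49093687] [412.73943461 310.49146141  14.02594565]
s 172 [439.34914766 337.77049601  47.41297947] [462.81884974 349.57074883  53.62815948] [411.33564336 319.85554223  38.00111128]
[ 7283.85384016 36115.4198086 ] [-0.96553139  0.26028664]
all [462.81884974 360.65189524  53.62815948] [409.12809172 319.50773914  12.07201524]
t 1060 [ 602.06563499 -186.47954024  140.67740539] [ 0.75377645 -0.0082856   0.6570787 ] 1.2792523792228099 ang 0.8538594633089291
s 1292 [ 591.20128606 -170.84569864  150.64616604] [ 0.75287789 -0.01008412  0.65808297] 1.390222664000924 ang 0.8525264487344287
top (362, 249) [496.8 -85.6  -1.4]
top (429, 250) [ 496.7 -295.3   -2.7]
top (365, 194) [653.3 -87.8  84.2]
top (438, 194) [ 676.4 -326.9   -4.4]
top (440, 225) [ 542.5 -281.2  207.5]
top (366, 223) [545.5 -81.4 206. ]
```

View pics/kz.png

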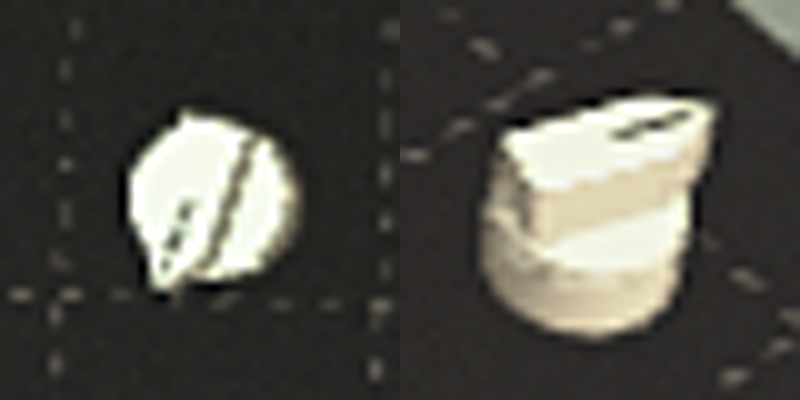

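View pics/bz.png

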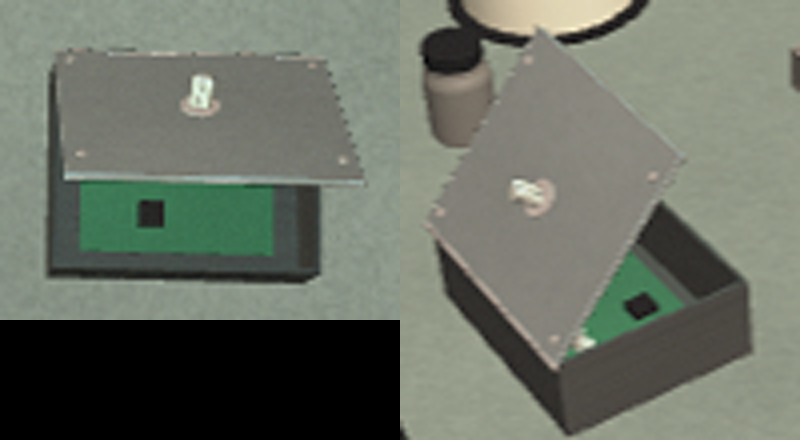

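The lid is about 0.853 rad open, with the hinge near (657,-183,77). The knob is near (439,336) with its nose at an angle of about 2.85 rad. I'll move above the cover with the fingers closing.

step_arm:
  deltas:
    - [[0,15,-33,6,0,0,0.013],[0,15,-33,6,0,0,0.013],[0,15,-33,6,0,0,0.013],[0,15,-33,6,0,0,0.013],[0,15,-33,6,0,0,0.013],[0,15,-33,6,0,0,0.013],[0,15,-33,6,0,0,0.013],[0,15,-33,6,0,0,0.013],[0,15,-33,6,0,0,0.013],[0,15,-33,6,0,0,0.013]]

```text
clock: 0.93
eef_pos: [359.4, 283.5, 261.6]
tool_rot: [-3.141, -0.0, 2.945]
force: [0.8, 0.5, -0.3]
width: 0.0
```

step_arm:
  deltas:
    - [[0,15,-33,0,0,0,0.013],[0,15,-33,0,0,0,0.013],[0,15,-33,0,0,0,0.013],[0,15,-33,0,0,0,0.013],[0,15,-33,0,0,0,0.013],[0,15,-33,0,0,0,0.013],[0,15,-33,0,0,0,0.013],[0,15,-33,0,0,0,0.013],[0,15,-33,0,0,0,0.013],[0,15,-33,0,0,0,0.013]]

```text
clock: 1.77
eef_pos: [509.4, -46.3, 261.3]
tool_rot: [3.142, -0.001, 3.074]
force: [0.1, 0.7, -0.2]
width: -0.1
```

Run:
```python
from h import *
# lid path table
for th in (0.853,0.75,.65,.55,.45,.35,.25,.15,.05,0): print(th,(657-145*np.cos(th)+11).round(1),(77+145*np.sin(th)+8).round(1))
s=ctrl.read_state();print(s['clock'],s['eef_pos'],s['tool_rot'],s['width'],s['force'])
# knob axis: hub fit from both cameras: average using hub side radial
d=np.load('pics/scene0.npy');X=cloud('scene',d)
m=(np.hypot(X[...,0]-439,X[...,1]-336)<34)&(X[...,2]>44)&(X[...,2]<55);p=X[m];print(np.median(p[:,2]),p.mean(0))
```

```text
0.853 572.6 194.2
0.75 561.9 183.8
0.65 552.6 172.8
0.55 544.4 160.8
0.45 537.4 148.1
0.35 531.8 134.7
0.25 527.5 120.9
0.15 524.6 106.7
0.05 523.2 92.2
0 523.0 85.0
1.7667 [509.39569968 -46.29295455 261.31236349] [ 3.14150942e+00 -5.66915753e-04  3.07441702e+00] -0.08051450127089278 [ 0.11598482  0.7196303  -0.20960828]
48.98485383240081 [438.51353869 336.79629793  48.84434452]
```

step_arm:
  deltas:
    - [[0,13,-27,-4,0,0,0.011],[0,13,-27,-7,0,0,0.011],[0,13,-28,-10,0,0,0.011],[0,12,-28,-15,0,0,0.011],[0,13,-27,-15,0,0,0.011],[0,0,0,-8,0,0,0],[0,-4,0,-8,0,0,0],[0,-5,0,-5,0,0,0],[0,-5,0,-6,0,0,0],[0,-4,0,-5,0,0,0]]

```text
clock: 2.6
eef_pos: [554.3, -180.0, 178.4]
tool_rot: [3.141, -0.0, 3.131]
force: [0.6, -0.5, 0.4]
width: 0.1
```

step_arm:
  deltas:
    - [[0,-4,0,-6,0,0,0],[0,-4,0,-6,0,0,0],[0,-4,0,-6,0,0,0],[0,-3,0,-6,0,0,0],[0,-4,0,-7,0,0,0],[0,-3,0,-7,0,0,0],[0,-3,0,-7,0,0,0],[0,-3,0,-7,0,0,0],[0,-2,0,-7,0,0,0],[0,-2,0,-7,0,0,0]]

```text
clock: 3.43
eef_pos: [522.9, -181.6, 111.7]
tool_rot: [3.142, -0.0, 3.129]
force: [0.5, 0.2, 1.7]
width: -0.4
```

Run:
```python
from h import *
im,d=shot('scene','s1'); cv2.imwrite('pics/s1z.png',cv2.resize(im[100:300,180:400,::-1],None,fx=3,fy=3))
print(ctrl.read_state()['force'],ctrl.read_state()['eef_pos'])
```

```text
[-0.75372061  0.14120331 -0.28813109] [ 521.59395897 -181.34524858  110.45169387]
```

View pics/s1z.png

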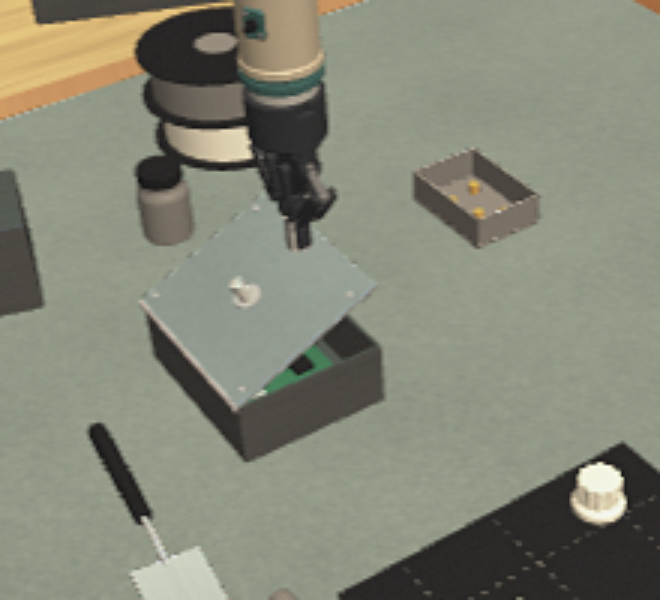

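The cover is following the fingers, so I'll continue to full closure and press a few mm further.

step_arm:
  deltas:
    - [[0,-1,0,-6,0,0,0],[0,-1,0,-6,0,0,0],[0,0,0,-5,0,0,0],[0,0,0,-4,0,0,0],[0,0,0,-3,0,0,0],[0,0,0,-2,0,0,0],[0,0,0,-1,0,0,0]]

```text
clock: 4.07
eef_pos: [521.2, -181.6, 85.2]
tool_rot: [3.142, -0.0, 3.129]
force: [0.2, -0.5, 0.8]
width: 0.3
```

step_arm:
  deltas:
    - [[0,0,0,-2,0,0,0],[0,0,0,-1,0,0,0],[0,0,0,-1,0,0,0],[0,0,0,0,0,0,0]]

```text
clock: 4.4
eef_pos: [521.3, -181.6, 81.4]
tool_rot: [-3.142, 0.0, 3.129]
force: [-0.0, -0.1, -0.2]
width: -0.1
```

step_arm:
  deltas:
    - [[0,0,0,-2,0,0,0],[0,0,0,-2,0,0,0],[0,0,0,0,0,0,0]]

```text
clock: 4.65
eef_pos: [521.2, -181.6, 77.2]
tool_rot: [3.142, -0.0, 3.129]
force: [0.3, -0.3, 0.1]
width: 0.3
```

Run:
```python
from h import *
im,d=shot('scene','s2'); cv2.imwrite('pics/s2z.png',cv2.resize(im[100:300,180:400,::-1],None,fx=3,fy=3))
print(ctrl.read_state()['force'],ctrl.read_state()['eef_pos'])
```

```text
[0.21540081 0.52555169 0.56672507] [ 521.16756102 -181.53076954   77.28130756]
```

View pics/s2z.png

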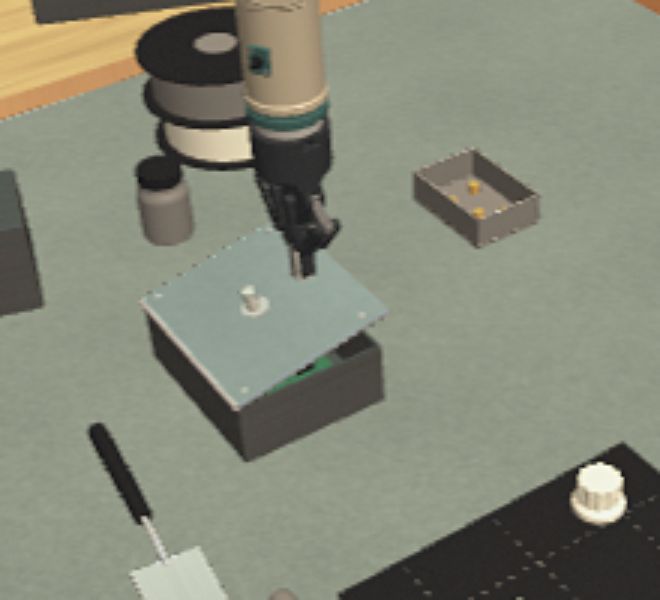

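Run:
```python
from h import *
d=np.load('pics/s2.npy');X=cloud('scene',d);im=cv2.imread('pics/s2.png')
def P(u,v): u=180+u//3;v=100+v//3; return u,v,X[v,u].round(1)
for q in((180,310),(230,370),(330,340),(350,310),(200,280),(305,272),(303,262),(250,289),(383,308),(240,398),(150,298),(300,240)): print(q,P(*q))
M=np.zeros((480,640),np.uint8);poly=np.array([(160,305),(230,380),(350,315),(320,300)])//3+[180,100];cv2.fillPoly(M,[poly],1)
p=X[M>0]
for i in range(5):
    c=np.median(p,0);u,s,v=np.linalg.svd(p-c,full_matrices=False);n=v[2]*np.sign(v[2][2]);r=(p-c)@n;p=p[abs(r)<3]
print(len(p),c,n,np.arctan2(n[0],n[2]))
```

```text
(180, 310) (240, 203, array([ 633. , -235.4,   83.3]))
(230, 370) (256, 223, array([ 638.3, -128.2,   80.3]))
(330, 340) (290, 213, array([546.4, -89.8,  97.7]))
(350, 310) (296, 203, array([ 513.8, -107.7,  107.6]))
(200, 280) (246, 193, array([ 598.4, -259.9,   90.6]))
(305, 272) (281, 190, array([ 527.3, -166.4,  125.6]))
(303, 262) (281, 187, array([ 525.8, -167.4,  135.2]))
(250, 289) (263, 196, array([ 581.1, -180. ,  119.5]))
(383, 308) (307, 202, array([488.7, -87.3, 112.3]))
(240, 398) (260, 232, array([647.6, -89.1,  78.5]))
(150, 298) (230, 199, array([ 645.9, -277.4,   78.5]))
(300, 240) (280, 180, array([ 528.8, -163.5,  163.5]))
101 [ 591.33589305 -147.79325438   89.97382273] [-0.02193808 -0.26570026  0.96380604] -0.02275799517712851
```

Run:
```python
from h import *
for tag,c in(('scene0',(209,615)),('s1',(522,-181)),('s2',(521,-181))):
    X=cloud('scene',np.load(f'pics/{tag}.npy'));m=(np.hypot(X[...,0]-c[0],X[...,1]-c[1])<70)&(X[...,2]>40)
    im=cv2.imread(f'pics/{tag}.png').max(2);m&=(im<70);p=X[m]
    print(tag,len(p),np.percentile(p[:,2],[0,1,2,5,10,20]) if len(p) else '', p[p[:,2]<p[:,2].min()+12].mean(0))
im,d=shot('top','t2');X=cloud('top',d)
cv2.imwrite('pics/t2z.png',cv2.resize(im[170:280,340:450,::-1],None,fx=5,fy=5))
print(ctrl.read_state())
```

```text
scene0 2002 [244.33428119 252.26061166 255.92468665 266.72548634 282.88873662
 301.43156175] [204.58054156 595.82675574 252.0886142 ]
s1 902 [ 40.02895823  45.101756    47.58652897  63.73728597 188.46065025
 211.25889687] [ 497.15871978 -139.28126524   45.5484353 ]
s2 815 [ 41.04930534  48.41840626  78.69410877 140.29093438 161.61163798
 181.45975161] [ 496.86398965 -125.89618847   45.7991229 ]
{'clock': 4.75, 'qpos': array([ 0.20208413,  0.66549066,  0.12602661,  1.90731323, -0.1426904 ,
        0.57761014,  1.97927093]), 'qd': array([ 3.83394456e-04, -3.37998698e-03, -4.05285580e-04,  1.12909925e-03,
        5.45162997e-07, -5.32864873e-04, -7.24878312e-05]), 'tau': array([ 1.05148923e-02, -5.09702325e+01,  2.42642954e+00, -1.24521044e+01,
        7.61700561e-03, -8.06662312e-03,  7.79722341e-04]), 'eef_pos': array([ 521.17080773, -181.52434694,   77.35442412]), 'tool_rot': array([ 3.14147107e+00, -2.70371257e-04,  3.12884229e+00]), 'force': array([-0.18426193, -0.49173402,  0.69735141]), 'torque': array([0.0071727 , 0.01371648, 0.01758858]), 'width': 0.34762033140972015}
```

View pics/t2z.png

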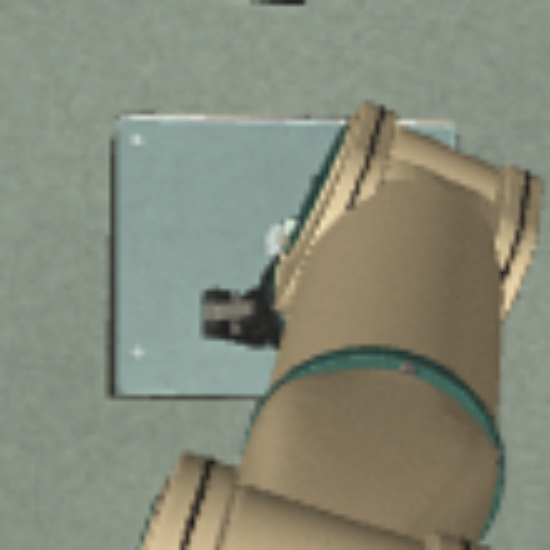

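Run:
```python
from h import *
im=cv2.imread('pics/scene0.png');a=cv2.resize(im[190:300,560:640],None,fx=5,fy=5);
b=cv2.imread('pics/s2.png');b=cv2.resize(b[150:220,250:320],None,fx=7,fy=7)
o=np.zeros((550,890,3),np.uint8);o[:550,:400]=a;o[:490,400:]=b;cv2.imwrite('pics/f.png',o[:,:])
X=cloud('scene',np.load('pics/scene0.npy'))
for u,v in((600,250),(598,246),(604,240),(630,281),(634,278),(636,284)): print(u,v,X[v,u])
for p in((209,615,201),(209,615,193)): print(proj('scene',p))
for p in((521,-181,77),(521,-181,69),(521,-181,105)): print(proj('scene',p),proj('top',p))
print(proj('scene',(657,-183,77)),proj('top',(657,-183,77)))
```

```text
600 250 [191.27105594 575.67696581 259.94591841]
598 246 [203.45032688 572.41379301 275.61319386]
604 240 [213.46890077 580.22089534 303.36221154]
630 281 [231.16007528 659.58628866 264.14433735]
634 278 [230.37955483 662.4948457  274.59047811]
636 284 [222.54898831 669.09746586 258.43407252]
[602.28303408 284.26061306]
[600.84587795 286.82996173]
[281.51374163 199.96176958] [396.04473712 238.54255873]
[281.71922615 202.0529919 ] [395.66251672 238.88400158]
[280.78224203 192.51727568] [397.41702719 237.31667273]
[241.34743422 216.57040466] [396.46214823 193.726963  ]
```

View pics/f.png

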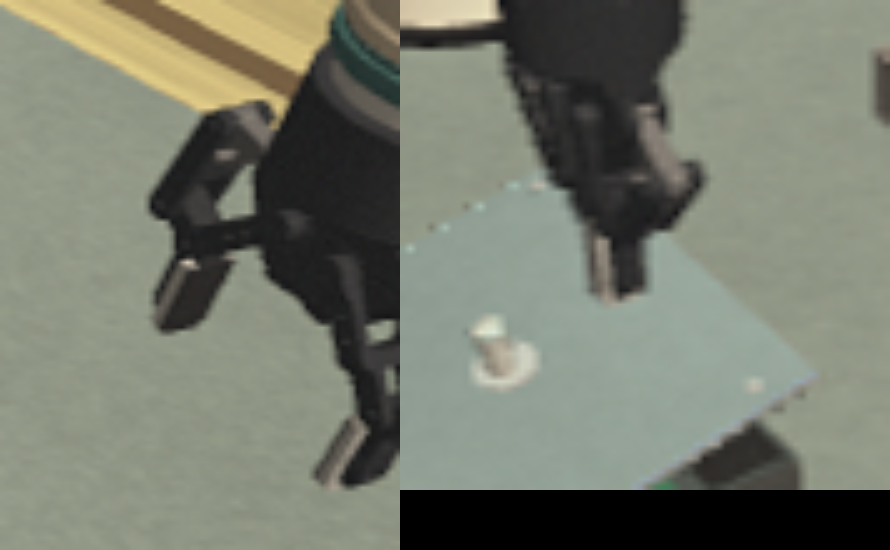

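The picture shows the cover still about 0.2 rad open. The fingertips are at z≈105 while the TCP reads 77, so the real tips sit roughly 30 mm farther back than the stated overhang. I'll keep lowering until there is contact force, then calibrate the offset on the closed cover.

step_arm:
  deltas:
    - [[0,0,0,-5,0,0,0],[0,0,0,-5,0,0,0],[0,0,0,-4,0,0,0],[0,0,0,-3,0,0,0],[0,0,0,-3,0,0,0],[0,0,0,-2,0,0,0],[0,0,0,-1,0,0,0],[0,0,0,0,0,0,0]]

```text
clock: 5.42
eef_pos: [521.2, -181.5, 54.2]
tool_rot: [3.141, -0.0, 3.129]
force: [0.3, -0.3, 0.8]
width: 0.1
```

step_arm:
  deltas:
    - [[0,0,0,-2,0,0,0],[0,0,0,-1,0,0,0],[0,0,0,-1,0,0,0],[0,0,0,0,0,0,0]]

```text
clock: 5.75
eef_pos: [521.4, -181.6, 50.4]
tool_rot: [-3.142, 0.0, 3.129]
force: [0.7, 0.2, -0.7]
width: -0.1
```

step_arm:
  deltas:
    - [[0,0,0,-1,0,0,0],[0,0,0,-1,0,0,0],[0,0,0,-1,0,0,0],[0,0,0,0,0,0,0]]

```text
clock: 6.08
eef_pos: [521.2, -181.6, 47.3]
tool_rot: [3.142, -0.0, 3.129]
force: [0.4, -0.0, -0.8]
width: 0.2
```

Run:
```python
from h import *
im,d=shot('scene','s3'); X=cloud('scene',d);cv2.imwrite('pics/s3z.png',cv2.resize(im[150:240,220:330,::-1],None,fx=6,fy=6))
print(ctrl.read_state()['force'],ctrl.read_state()['eef_pos'])
for u,v in((307,206),(305,205),(300,206),(297,208)):print(X[v,u])
```

```text
[ 0.23232662 -0.18315565  0.37487705] [ 521.23722596 -181.56921739   47.39924332]
[ 425.268004   -190.47402838    2.96823726]
[ 425.11430685 -202.72461049   -0.68100975]
[ 493.4942554  -120.18898411   79.16558218]
[ 505.86881662 -117.50434645   79.1265977 ]
```

View pics/s3z.png

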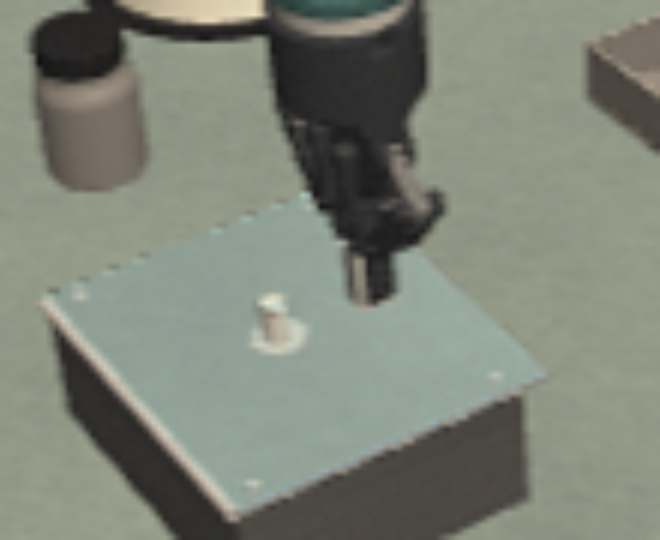

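step_arm:
  deltas:
    - [[0,0,0,-1,0,0,0],[0,0,0,-1,0,0,0],[0,0,0,0,0,0,0]]

```text
clock: 6.38
eef_pos: [521.4, -181.6, 46.7]
tool_rot: [3.141, 0.0, 3.129]
force: [-3.3, 1.6, 12.1]
width: 0.2
```

step_arm:
  deltas:
    - [[0,0,0,-1,0,0,0],[0,0,0,-1,0,0,0],[0,0,0,0,0,0,0]]

```text
clock: 6.63
eef_pos: [521.4, -181.6, 46.5]
tool_rot: [3.141, 0.001, 3.128]
force: [-6.7, 3.0, 27.8]
width: -0.1
```

Contact at 12–28 N means the cover is closed. This calibrates the closed fingertips at about 30 mm above the reported TCP z. I'll raise and retreat toward the knob with the gripper opening, then photograph the shaft.

step_arm:
  deltas:
    - [[0,0,0,4,0,0,0],[0,0,0,20,0,0,0],[0,0,0,30,0,0,0],[0.8,0,30,35,0,0,0],[0.8,-5,38,10,0,0,0],[0.8,-5,38,10,0,0,0],[0.8,-5,38,10,0,0,0],[0.8,-5,38,10,0,0,0],[0.8,-5,38,0,0,0,0],[0.8,-5,38,0,0,0,0]]

```text
clock: 7.47
eef_pos: [491.3, 75.4, 169.9]
tool_rot: [3.141, 0.002, 3.129]
force: [0.7, -0.1, 1.0]
width: 68.4
```

step_arm:
  deltas:
    - [[0.8,-5,38,0,0,0,-0.03],[0.8,-5,38,0,0,0,-0.03],[0.8,-5,38,0,0,0,-0.03],[0.8,-5,38,0,0,0,-0.03],[0.8,-5,38,0,0,0,-0.03],[0.8,-5,38,0,0,0,-0.03],[0.8,-8,32,0,0,0,-0.03],[0.8,0,0,0,0,0,-0.03],[0.8,0,0,0,0,0,-0.03]]

```text
clock: 8.22
eef_pos: [451.8, 336.1, 168.7]
tool_rot: [3.141, -0.001, 2.862]
force: [0.2, -0.8, 0.5]
width: 68.1
```

Run:
```python
from h import *
s=ctrl.read_state();print(s['eef_pos'],s['tool_rot'],s['width'],s['force'])
im,d=shot('scene','s4'); X=cloud('scene',d);im2,d2=shot('top','t4');Y=cloud('top',d2)
def crop(im,x,y,w,h,s): return cv2.resize(im[y:y+h,x:x+w,::-1],None,fx=s,fy=s,interpolation=cv2.INTER_CUBIC)
cv2.imwrite('pics/sh.png',np.hstack([crop(im,245,185,40,40,10),crop(im2,375,195,40,40,10)]))
o=np.zeros((500,800,3),np.uint8);o[:,:400]=crop(im,380,220,100,125,4);o[:400,400:]=crop(im2,185,205,100,100,4);cv2.imwrite('pics/kn.png',o)
# lid top plane
for N,Z in(('s',X),('t',Y)):
    m=(Z[...,2]>70)&(Z[...,2]<86)&(Z[...,0]>470)&(Z[...,0]<670)&(Z[...,1]>-300)&(Z[...,1]<-70);p=Z[m]
    u,s_,v=np.linalg.svd(p-p.mean(0),full_matrices=False);r=cv2.minAreaRect(p[:,:2].astype(np.float32))
    print(N,len(p),p.mean(0),v[2],r)
    m=(Z[...,2]>93)&(Z[...,2]<115)&(abs(Z[...,0]-577)<25)&(abs(Z[...,1]+183)<25);print(m.sum(),Z[m].mean(0),Z[m].max(0),Z[m].min(0))
```

```text
[451.8251116  336.12543389 168.68072714] [ 3.14131266e+00 -8.48247688e-04  2.86221329e+00] 68.05118944188114 [ 0.24942862 -0.75306526  0.47969112]
s 2578 [ 571.03977018 -173.64741851   77.08735602] [-0.00289048 -0.0017185  -0.99999435] ((567.0841064453125, -181.7056427001953), (209.6634063720703, 181.7479705810547), 89.47026062011719)
18 [ 575.37316773 -179.40589033   98.93396757] [ 581.34588919 -170.36955638  104.55234882] [ 567.8120565  -187.10756982   93.20878507]
t 3937 [ 568.96735893 -182.28620784   76.51800411] [-9.23459152e-04  1.23106705e-03  9.99998816e-01] ((570.1298828125, -182.36410522460938), (203.0758056640625, 179.68923950195312), 89.11088562011719)
23 [ 576.58427114 -183.06582878   98.65844802] [ 582.45676662 -175.134608    106.44139436] [ 570.40080665 -190.18882109   93.98282952]
```

View pics/sh.png

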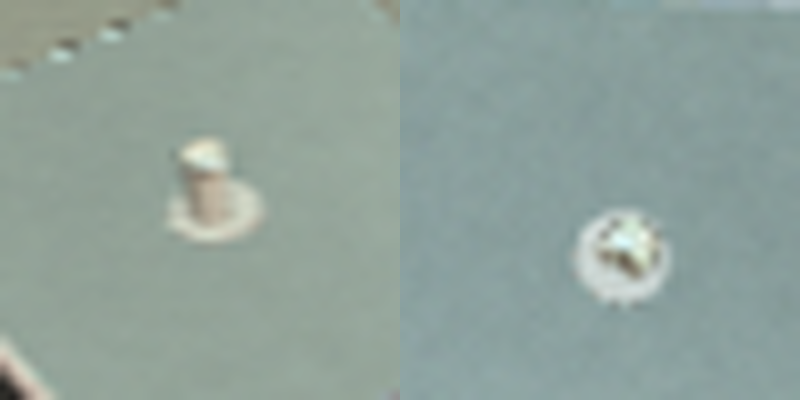

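View pics/kn.png

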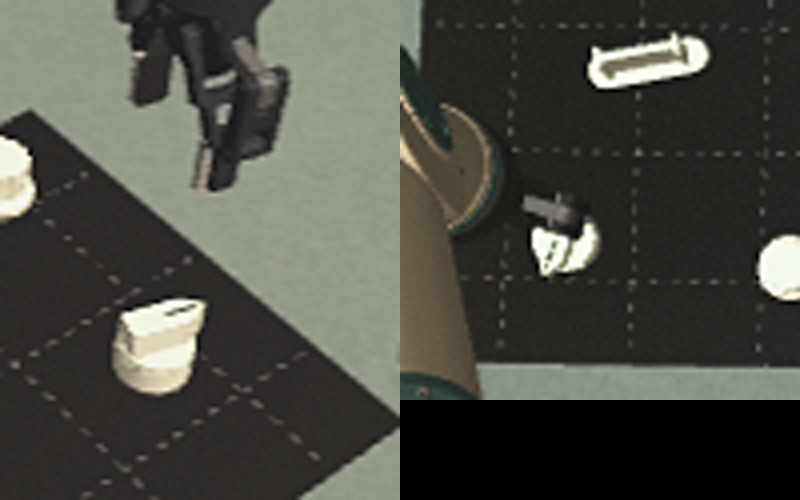

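Run:
```python
from h import *
np.set_printoptions(suppress=True,precision=1)
for n,tag in(('top','top0'),('scene','scene0')):
    X=cloud(n,np.load(f'pics/{tag}.npy'))
    im=cv2.imread(f'pics/{tag}.png')
    # fit lid plane robustly near prior
    nrm=np.array([.7533,-.009,.6575]);nrm/=np.linalg.norm(nrm);c0=np.array([657.,-183,77])
    for it in range(4):
        h=(X-c0)@nrm; m=(abs(h)<5-it)&(X[...,0]>555)&(X[...,0]<650)&(X[...,1]>-260)&(X[...,1]<-105)&(np.hypot(X[...,0]-604,X[...,1]+183)>22)
        p=X[m];c=p.mean(0);v=np.linalg.svd(p-c,full_matrices=False)[2][2];v*=np.sign(v[2]);nrm=v;c0=c
    # hinge
    ex=np.array([nrm[2],0,-nrm[0]]);
    ey=np.cross(nrm,ex);ey/=np.linalg.norm(ey);ex=np.cross(ey,nrm)
    # origin: hinge pt at z=77,y=-183
    yy=-183.;x=(nrm@c0-nrm[1]*yy-nrm[2]*77)/nrm[0];o=np.array([x,yy,77]);print(n,'hinge x',x,'n',np.round(nrm,4),'theta',np.arctan2(nrm[0],nrm[2]).round(4),'rms',((p-c)@nrm).std())
    L=np.stack([(X-o)@ex,(X-o)@ey,(X-o)@nrm],-1)
    m=(L[...,2]>2.5)&(L[...,2]<30)&(abs(L[...,0]+80)<22)&(abs(L[...,1])<22)
    vs,us=np.nonzero(m)
    for a,b in zip(vs,us): print(b,a,L[a,b],im[a,b])
```

```text
top hinge x 657.7941645108971 n [ 0.8 -0.   0.7] theta 0.8516 rms 1.0110630287452071
399 198 [-72.9   3.4  24.8] [127 138 137]
400 198 [-73.3   0.6  25.1] [124 139 141]
401 198 [-74.   -2.2  25.5] [120 134 135]
398 199 [-76.1   6.4  23.3] [167 189 186]
399 199 [-76.8   3.7  23.7] [214 226 211]
400 199 [-78.2   1.1  24.5] [184 198 193]
401 199 [-74.7  -2.4  22.7] [177 192 188]
402 199 [-78.9  -4.5  25. ] [153 172 173]
398 200 [-82.    7.1  23.3] [200 217 202]
399 200 [-82.3   4.3  23.5] [212 231 213]
400 200 [-82.    1.4  23.4] [200 210 196]
401 200 [-80.8  -1.6  22.8] [220 229 208]
402 200 [-83.1  -4.   24.1] [230 241 224]
403 200 [-79.7  -7.5  22.3] [127 138 131]
398 201 [-75.5   5.7  16.4] [201 224 207]
399 201 [-81.1   3.8  19.6] [207 229 214]
400 201 [-81.7   1.   20. ] [175 197 191]
401 201 [-81.4  -1.8  19.9] [197 221 205]
402 201 [-80.6  -4.8  19.5] [224 241 225]
396 202 [-60.5   8.5   4.6] [107 113 113]
398 202 [-77.5   5.7  14.2] [201 225 207]
399 202 [-81.3   3.5  16.5] [224 239 224]
400 202 [-83.4   1.   17.7] [163 182 165]
401 202 [-82.   -2.1  17. ] [196 218 202]
402 202
[... 2616 characters left out ...]
8  10.3  21. ] [157 175 185]
252 194 [-77.8  10.3  17.8] [168 189 197]
253 194 [-78.8  10.5  14.8] [192 216 212]
254 194 [-77.7   3.6   5.8] [202 224 218]
249 195 [-64.6 -13.6   5.5] [ 96 106 108]
251 195 [-73.2   7.8  17. ] [124 139 145]
252 195 [-74.3   8.1  14.1] [141 159 167]
253 195 [-75.2   8.   10.8] [151 169 178]
254 195 [-75.8   6.6   6.5] [166 187 194]
255 195 [-76.8   6.4   3.1] [173 192 199]
252 196 [-68.3  -2.1   3.7] [120 132 143]
253 196 [-72.3   7.5   8.6] [111 124 130]
254 196 [-73.3   7.6   5.5] [131 146 155]
252 197 [-66.   -0.3   3.4] [155 168 185]
253 197 [-68.1   3.1   2.9] [154 168 184]
255 197 [-72.3  10.1   2.5] [154 167 184]
255 198 [-71.5  16.8   6.4] [129 139 151]
```

Run:
```python
from h import *
from scipy.optimize import least_squares
def lid(n,X,closed):
    c0=np.array([657.,-183,77]); nrm=np.array([.7533,-.009,.6575])
    if closed: nrm=np.array([0.,0,1])
    nrm/=np.linalg.norm(nrm)
    return nrm
X=cloud('top',np.load('pics/top0.npy'))
nrm=np.array([.7526,-.004,.6585]);nrm/=np.linalg.norm(nrm);o=np.array([657.8,-183,77])
ex=np.array([nrm[2],0,-nrm[0]]);ey=np.cross(nrm,ex);ey/=np.linalg.norm(ey);ex=np.cross(ey,nrm)
L=np.stack([(X-o)@ex,(X-o)@ey,(X-o)@nrm],-1)
p=L[199:207,397:404].reshape(-1,3);p=p[(p[:,2]>2)&(p[:,2]<20.5)&(abs(p[:,1])<9)]
f=lambda q:(-p[:,0]*np.cos(q[0])+p[:,1]*np.sin(q[0])-q[1])
r=least_squares(f,[.3,80],loss='soft_l1');J=r.jac;cov=np.linalg.inv(J.T@J)*np.var(r.fun);print(r.x,np.sqrt(np.diag(cov)),len(p),r.fun.std())
A=np.c_[p[:,1],np.ones(len(p))];print(np.linalg.lstsq(A,p[:,0],rcond=None)[0])
# model fit: D cross-section signed distance ICP using rays
K,R,t=cam('top');C=-R.T@t
Cl=np.array([(C-o)@ex,(C-o)@ey,(C-o)@nrm]);d=p-Cl;D=np.linalg.norm(d,axis=1);d/=D[:,None]
def pred(q):
    a,ax,ay=q; n=np.array([-np.cos(a),np.sin(a)]);c=np.array([ax,ay])
    s1=(4+n@c-Cl[:2]@n)/(d[:,:2]@n)
    A=(d[:,:2]**2).sum(1);w=Cl[:2]-c;B=d[:,:2]@w;G=w@w-64;disc=np.maximum(B*B-A*G,0);s2=(-B-np.sqrt(disc))/A
    return np.maximum(s1,s2)
for a in(0,.2,.3,.4,.5,.6):
    r=least_squares(lambda q:pred([a,*q])-D,[-80,0],loss='soft_l1',f_scale=2);print(a,r.cost,r.x)
```

```text
[ 0.37603261 74.66383662] [0.11672491 3.57896468] 30 1.6850328135049286
[  0.37417241 -80.25942597]
0 41.36978513635817 [-77.22380555  -2.60379951]
0.2 36.21388887572721 [-77.22262846  -2.47816771]
0.3 36.0354867827232 [-77.46170587  -3.14432199]
0.4 39.607990747456476 [-77.15222458  -2.40356116]
0.5 46.34623542614755 [-76.27511882  -0.78503339]
0.6 49.24162670235988 [-75.99326212  -0.31745671]
```

Run:
```python
from h import *
X=cloud('scene',np.load('pics/s4.npy'));im=cv2.imread('pics/s4.png')
m=(np.hypot(X[...,0]-452,X[...,1]-336)<60)&(X[...,2]>190)&(X[...,2]<250)
m[:, :]&=True
p=X[m];yaw=2.862
tx=np.array([np.cos(yaw),np.sin(yaw)]);ty=np.array([np.sin(yaw),-np.cos(yaw)])
a=(p[:,:2]-[451.8,336.1])@tx;b=(p[:,:2]-[451.8,336.1])@ty
for s in(1,-1):
    q=(b*s>20)&(p[:,2]<245); print(s,q.sum(),'zmin',np.percentile(p[q,2],[1,5,10,50]))
    g=q&(p[:,2]<225);print('  along x',np.percentile(a[g],[5,50,95]),'along y',np.percentile(b[g],[5,50,95]),g.sum())
# knob silhouette by colour
for n,tag in(('top','top0'),('scene','scene0')):
    I=cv2.imread(f'pics/{tag}.png').min(2);d=np.load(f'pics/{tag}.npy');Z=cloud(n,d)
    k=(I>110)&(np.hypot(Z[...,0]-439,Z[...,1]-336)<50)
    vs,us=np.nonzero(k);r=cv2.minAreaRect(np.c_[us,vs].astype(np.float32));print(n,us.min(),us.max(),vs.min(),vs.max())
```

```text
1 104 zmin [207.68306451 211.71121871 214.60871541 226.28364977]
  along x [-9.98028741 -4.93708512  6.36305591] along y [36.92242749 42.92917146 48.28607853] 47
-1 129 zmin [207.45952865 208.88433964 211.16901852 226.62008761]
  along x [-9.6171205   0.57248279 11.71918789] along y [-38.54097519 -34.8429062  -32.47113477] 56
top 218 234 256 273
scene 409 430 295 318
```

```bash
cat > fit.py <<'E'
from h import *
from scipy.optimize import minimize
def pts(x,y,z0,yaw):
    a=np.linspace(0,2*np.pi,60,endpoint=False);hub=np.c_[24*np.cos(a),24*np.sin(a)]
    bar=np.array([(-22,-10),(16,-10),(30,0),(16,10),(-22,10)],float)
    c,s=np.cos(yaw),np.sin(yaw);R=np.array([[c,-s],[s,c]])
    mk=lambda q,z:np.c_[q@R.T+[x,y],np.full(len(q),z0+z)]
    return [np.r_[mk(hub,0),mk(hub,24)],np.r_[mk(bar,24),mk(bar,46)]]
def render(n,q,z0,box,S=8):
    K,R,t=cam(n);u0,v0,w,h=box;M=np.zeros((h*S,w*S),np.uint8)
    for P in pts(q[0],q[1],z0,q[2]):
        c=(P@R.T+t)@K.T;uv=c[:,:2]/c[:,2:];uv=((uv-[u0,v0]+.5)*S)
        hull=cv2.convexHull(uv.astype(np.float32)).reshape(-1,2);cv2.fillConvexPoly(M,np.round(hull*16).astype(np.int32),255,shift=4)
    return cv2.resize(M,(w,h),interpolation=cv2.INTER_AREA)/255.
def fit(n,im,box,z0,q0,lo=25,hi=190):
    u0,v0,w,h=box;g=np.clip((im[v0:v0+h,u0:u0+w].max(2).astype(float)-lo)/(hi-lo),0,1)
    f=lambda q:((render(n,[q[0]*10,q[1]*10,q[2]],z0,box)-g)**2).sum()
    best=None
    for dy in(-.3,0,.3):
        r=minimize(f,[q0[0]/10,q0[1]/10,q0[2]+dy],method='Nelder-Mead',options=dict(xatol=1e-3,fatol=1e-3,maxiter=400,initial_simplex=np.array([q0[0]/10,q0[1]/10,q0[2]+dy])+np.array([[0,0,0],[.5,0,0],[0,.5,0],[0,0,.2]])))
        if best is None or r.fun<best.fun: best=r
    return best.x*[10,10,1],best.fun
E
python3 - <<'E'
from fit import *
print(fit('top',cv2.imread('pics/top0.png'),(208,247,38,36),3,(439,336,2.85)))
print(fit('scene',cv2.imread('pics/scene0.png'),(400,285,40,40),3,(439,336,2.85)))
print(fit('scene',cv2.imread('pics/s4.png'),(400,285,40,40),3,(439,336,2.85)))
E
```

```text
(array([441.39158491, 335.31191931,   2.82940686]), np.float64(15.373153618601872))
(array([437.71529464, 334.4430666 ,   2.84356922]), np.float64(41.52960024910952))
(array([437.71529464, 334.4430666 ,   2.84356922]), np.float64(41.5484302604529))
```

step_arm:
  deltas:
    - [[0.7,-6,0,-20,0,0,-0.013],[0.7,-6,-1,-25,0,0,-0.014],[0.7,0,0,-25,0,0,0],[0.7,0,0,-25,0,0,0],[0.7,0,0,-20,0,0,0],[0.7,0,0,-15,0,0,0],[0.7,0,0,-12,0,0,0],[0.7,0,0,-8,0,0,0],[0.7,0,0,0,0,0,0]]

```text
clock: 9.07
eef_pos: [441.0, 331.0, 18.0]
tool_rot: [-3.139, -0.001, 2.83]
force: [0.2, -0.7, -0.2]
width: 59.9
```

Run:
```python
from fit import *
im,d=shot('scene','s5');cv2.imwrite('pics/s5z.png',cv2.resize(im[230:340,370:480,::-1],None,fx=5,fy=5))
s=ctrl.read_state();print(s['eef_pos'],s['tool_rot'],s['force'])
```

```text
[441.46463441 331.58685076  18.92160309] [-3.14071890e+00 -3.25547152e-04  2.83062904e+00] [ 0.75539535 -0.18189578 -0.33492769]
```

View pics/s5z.png

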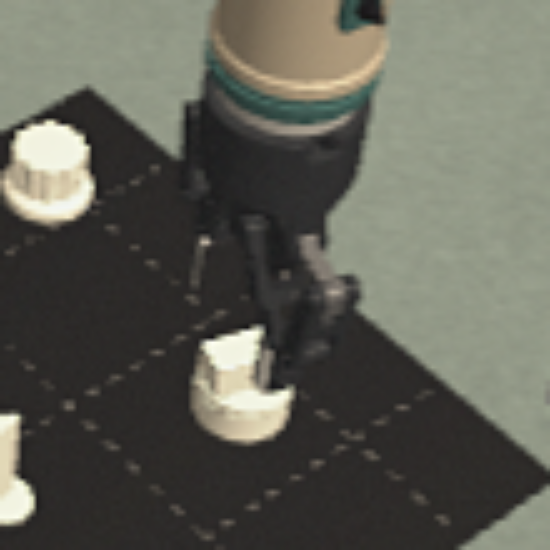

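step_arm:
  deltas:
    - [[0.7,-1,2,-5,0,0,0],[0.7,-1,2,-5,0,0,0],[0.7,0,0,-4,0,0,0],[0.7,0,0,-3,0,0,0],[0.7,0,0,-2,0,0,0],[0.7,0,0,0,0,0,0]]

```text
clock: 9.62
eef_pos: [439.0, 336.3, -0.2]
tool_rot: [-3.141, -0.0, 2.832]
force: [-0.4, -0.1, 0.2]
width: 59.7
```

step_arm:
  deltas:
    - [[0.4,0,-1,0,0,0,0],[0.3,0,0,0,0,0,0],[0.2,0,0,0,0,0,0],[0,0,0,0,0,0,0],[0,0,0,0,0,0,0],[0,0,0,0,0,0,0],[0,0,0,0,0,0,0]]

```text
clock: 10.2
eef_pos: [439.6, 335.7, 0.5]
tool_rot: [3.141, 0.0, 2.832]
force: [-0.8, -0.3, 5.1]
width: 18.5
```

Run:
```python
from fit import *
im,d=shot('scene','s6');cv2.imwrite('pics/s6z.png',cv2.resize(im[230:340,370:480,::-1],None,fx=5,fy=5))
s=ctrl.read_state();print(s['eef_pos'],s['tool_rot'],s['force'],s['width'])
```

```text
[439.58895272 335.64937288   0.51021968] [3.14102313e+00 4.42143768e-04 2.83172152e+00] [-0.02559293 -0.15954516  4.54419536] 18.651609748114506
```

View pics/s6z.png

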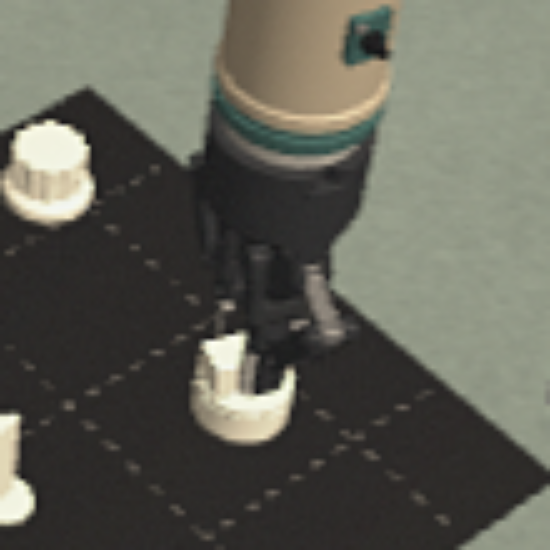

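step_arm:
  deltas:
    - [[0,0,0,5,0,0,0],[0,0,0,15,0,0,0],[0,0,0,30,0,0,0],[0,0,0,35,0,0,0],[0,8,-30,35,0,0,0],[0,8,-32,10,0,0,0],[0,8,-32,0,0,0,0],[0,8,-32,0,0,0,0],[0,8,-32,0,0,0,0],[0,8,-32,0,0,0,0]]

```text
clock: 11.08
eef_pos: [486.1, 147.4, 126.5]
tool_rot: [-3.142, -0.0, 2.832]
force: [0.2, -0.1, -1.2]
width: 18.7
```

Run:
```python
from fit import *
im,d=shot('scene','s7');im2,d2=shot('top','t7')
s=ctrl.read_state();print(s['eef_pos'],s['tool_rot'],s['force'],s['width'])
e=s['eef_pos']; u,v=proj('scene',e+[0,0,20]).astype(int);print(u,v,proj('top',e))
u=max(u-50,0);v=max(v-60,0)
a=cv2.resize(im[v:v+100,u:u+100,::-1],None,fx=4,fy=4)
p=proj('top',e).astype(int);b=cv2.resize(im2[p[1]-50:p[1]+50,p[0]-50:p[0]+50,::-1],None,fx=4,fy=4)
cv2.imwrite('pics/k7.png',np.hstack([a,b]));print(u,v,p)
# shaft avg
acc=[im2.astype(float)]
for i in range(7): acc.append(ctrl.get_image('top')[0].astype(float))
A=np.mean(acc,0);np.save('pics/tavg.npy',A);cv2.imwrite('pics/shavg.png',cv2.resize(A[205:232,383:410,::-1].astype(np.uint8),None,fx=20,fy=20,interpolation=cv2.INTER_NEAREST))
```

```text
[487.55756025 141.69699366 126.66657751] [-3.13830574e+00  1.72168745e-03  2.82207812e+00] [-0.12969136 -0.48259153 -0.92933164] 18.781896324249967
356 235 [285.73413477 246.37162909]
306 175 [285 246]
```

View pics/k7.png

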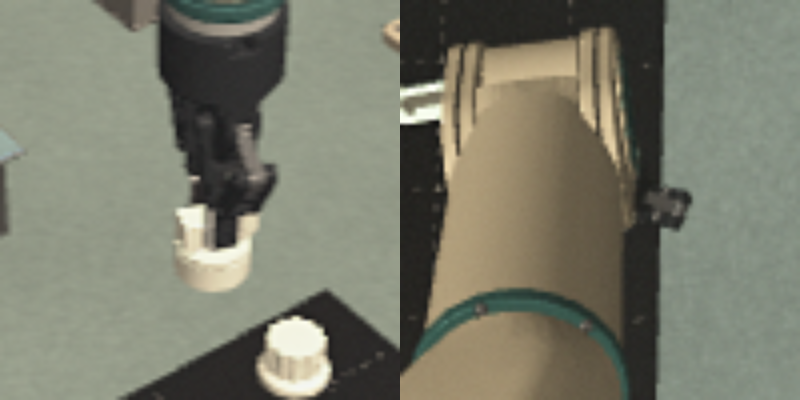

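View pics/shavg.png

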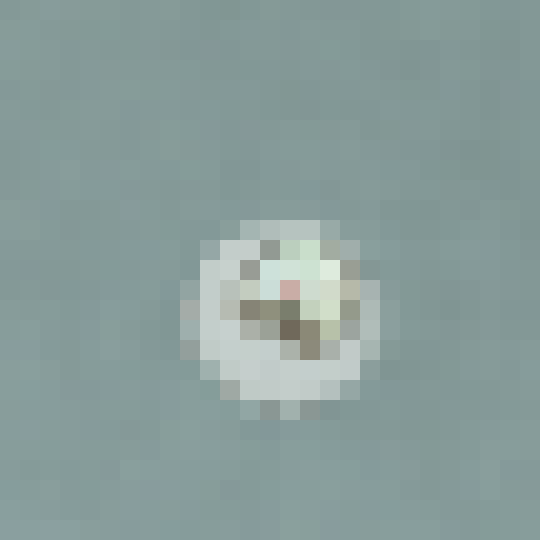

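Run:
```python
from h import *
from scipy.optimize import minimize
A=np.load('pics/tavg.npy');I=A.mean(2)
print(I[214:226,391:404].round(0).astype(int))
K,R,t=cam('top');box=(388,212,18,16);S=16
def pj(P):
    c=(np.asarray(P,float)@R.T+t)@K.T;return ((c[:,:2]/c[:,2:])-[box[0],box[1]]+.5)*S
th=np.linspace(0,2*np.pi,80)
def ren(x,y,a,lv):
    M=np.full((box[3]*S,box[2]*S),lv[0],np.float32)
    def fill(P,v): cv2.fillPoly(M,[np.round(pj(P)*16).astype(np.int32)],float(v),shift=4)
    fill(np.c_[x+lv[6]*np.cos(th),y+lv[6]*np.sin(th),np.full(80,78)],lv[1])
    n=np.array([-np.cos(a),np.sin(a)]);w=np.array([-n[1],n[0]])
    def D(r,f,z):
        al=np.arccos(f/r);b=np.linspace(al,2*np.pi-al,50);q=np.outer(np.cos(b),n)*r+np.outer(np.sin(b),w)*r;return np.c_[q+[x,y],np.full(50,z)]
    B=D(8,4,78);T=D(8,4,99);T2=D(6,lv[7],101)
    # body hull (curved wall)
    h=cv2.convexHull(np.r_[pj(B),pj(T)].astype(np.float32)).reshape(-1,2);cv2.fillPoly(M,[np.round(h*16).astype(np.int32)],float(lv[2]),shift=4)
    fill(np.array([B[0],B[-1],T[-1],T[0]]),lv[3])
    fill(T,lv[4]);fill(T2,lv[5])
    return cv2.resize(M,(box[2],box[3]),interpolation=cv2.INTER_AREA)
g=I[box[1]:box[1]+box[3],box[0]:box[0]+box[2]]
for a in(0,.1,.2,.3,.4,.5,.6):
    best=None
    f=lambda q:((ren(577+q[0]*3,-183+q[1]*3,a,[145+q[2]*20,200+q[3]*20,165+q[4]*30,115+q[5]*30,190+q[6]*30,225+q[7]*20,15+q[8]*2,4])-g)**2).sum()
    r=minimize(f,np.zeros(9),method='Powell',options=dict(maxiter=12));print(a,round(r.fun),577+3*r.x[0],-183+3*r.x[1],r.x[2:].round(1))
s=ctrl.read_state();print(s['eef_pos'],s['tool_rot'])
```

```text
[[146 147 147 144 146 147 147 146 144 147 148 147 145]
 [146 148 148 147 147 149 148 148 146 146 147 144 144]
 [147 146 146 150 175 184 190 190 163 150 149 146 144]
 [148 146 161 201 201 149 195 209 165 169 152 149 146]
 [148 144 200 205 153 216 217 214 227 154 144 146 146]
 [146 157 201 188 197 214 181 211 210 179 175 148 145]
 [144 168 201 183 129 138 119 198 211 147 181 152 146]
 [144 169 201 204 172 156 103 132 182 160 184 152 146]
 [145 154 198 203 203 202 173 134 172 199 175 146 144]
 [148 147 171 198 203 199 202 202 201 200 151 142 143]
 [149 150 148 164 197 199 201 199 188 161 147 145 145]
 [150 150 151 149 159 146 171 146 143 144 145 146 145]]
0 24964 576.7331943402779 -183.00265838558659 [ 0.1 -0.3  0.3  0.5 -1.5 -0.5 -0.5]
0.1 22563 576.610519030575 -182.95823308459794 [ 0.1 -0.3  0.4  0.5 -1.5 -0.5 -0.5]
0.2 19071 576.6516116145334 -182.8666342536008 [ 0.1 -0.2  0.8  0.3 -1.5 -0.5 -0.5]
0.3 16179 576.4609665684837 -182.99687086266306 [ 0.1 -0.1  1.   0.3 -1.4 -0.6 -0.5]
0.4 14374 576.3533660752586 -182.97562070858442 [ 0.1 -0.1  1.6  0.2 -1.4 -0.6 -0.5]
0.5 14259 576.4631070131393 -182.9969204711488 [ 0.1 -0.1  1.9  0.3 -1.4 -0.6 -0.5]
0.6 16338 576.3640958144316 -183.24196917706917 [ 0.1 -0.2  1.8  0.3 -1.4 -0.6 -0.5]
[485.84748596 150.37343782 126.17696223] [ 3.14130039e+00 -6.50795675e-04  2.83441494e+00]
```

step_arm:
  deltas:
    - [[0,9,-32,0,0,0,-0.011],[0,9,-32,0,0,0,-0.011],[0,9,-32,0,0,0,-0.011],[0,9,-32,0,0,0,-0.011],[0,9,-32,0,0,0,-0.011],[0,9,-32,0,0,0,-0.011],[0,9,-32,0,0,0,-0.011],[0,9,-32,0,0,0,-0.011],[0,9,-32,0,0,0,-0.011],[0,9,-32,0,0,0,-0.011]]

```text
clock: 12.37
eef_pos: [576.9, -171.5, 126.2]
tool_rot: [3.141, -0.0, 2.723]
force: [0.6, 0.3, -0.3]
width: 18.7
```

step_arm:
  deltas:
    - [[0,0,-8,0,0,0,0],[0,0,-4,0,0,0,0],[0,0,0,0,0,0,0],[0,0,0,0,0,0,0]]

```text
clock: 12.7
eef_pos: [576.2, -180.7, 126.0]
tool_rot: [3.14, -0.002, 2.724]
force: [-0.7, 0.7, -0.2]
width: 18.8
```

Run:
```python
from fit import *
s=ctrl.read_state();print(s['eef_pos'],s['tool_rot'],s['force'],s['width'])
im,d=shot('scene','s8');im2,d2=shot('top','t8')
a=cv2.resize(im[130:230,220:320,::-1],None,fx=4,fy=4)
b=cv2.resize(im2[170:270,350:450,::-1],None,fx=4,fy=4)
cv2.imwrite('pics/k8.png',np.hstack([a,b]))
```

```text
[ 576.17116326 -180.73377551  125.96212778] [ 3.14035228e+00 -1.68700463e-03  2.72407561e+00] [-0.6872408   0.70650695 -0.24070391] 18.791207322214316
```

View pics/k8.png

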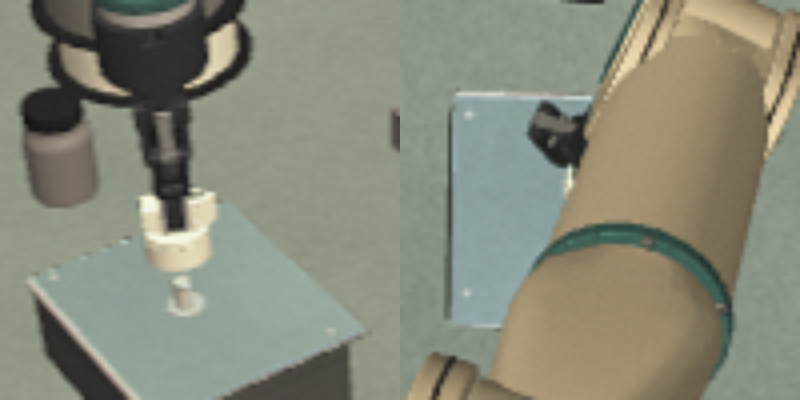

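Run:
```python
from h import *
from scipy.optimize import minimize
im=cv2.imread('pics/s8.png').astype(float)
K,R,t=cam('scene')
print(im[184:210,255:275,2].astype(int))
```

```text
[[181 219 222 225 202 147 102  41  48  48  42 123 193 220 224 224 224 227
  218 172]
 [177 217 223 224 215 182 127  40  50  47  37 120 181 219 228 224 226 217
  170 144]
 [184 220 223 222 215 181 123  33  40  38  25 118 179 212 224 231 225 175
  143 145]
 [152 196 221 220 218 188 132  74  75  92 107 140 199 214 227 246 234 172
  146 149]
 [148 212 238 234 235 213 167 206 222 232 240 244 247 245 245 236 204 168
  145 149]
 [137 187 240 247 245 246 247 247 246 246 245 244 244 242 230 220 218 176
  142 146]
 [138 168 179 207 240 246 246 245 244 244 244 241 232 223 220 218 216 178
  142 146]
 [139 159 180 194 200 198 206 215 217 217 220 228 232 227 218 221 217 188
  151 148]
 [140 138 149 183 197 193 201 215 224 218 195 214 230 226 224 221 218 188
  152 146]
 [139 137 148 166 182 195 205 213 218 220 223 225 226 226 224 223 218 191
  154 147]
 [144 142 147 166 183 194 207 214 218 220 223 224 226 226 225 224 209 165
  146 147]
 [145 141 147 164 182 194 205 214 218 221 223 225 227 228 229 215 170 143
  147 147]
 [142 143 143 160 182 195 206 216 220 223 225 228 232 220 193 171 146 146
  146 
[... 410 characters left out ...]
 149 147
  148 148]
 [143 143 144 146 145 143 143 137 129 132 142 173 171 139 144 144 147 150
  149 148]
 [144 145 144 147 146 144 144 143 134 146 179 191 190 189 175 153 147 148
  148 148]
 [143 143 143 144 144 145 143 159 148 141 175 189 188 194 204 184 153 145
  146 147]
 [142 142 144 143 144 146 152 185 177 147 172 189 188 195 205 192 162 146
  149 147]
 [144 144 145 146 146 144 154 188 183 152 167 186 182 188 207 195 164 148
  149 149]
 [144 143 146 146 145 145 160 193 207 191 180 192 199 205 200 174 149 148
  148 148]
 [145 145 145 146 146 145 144 148 174 201 210 207 203 186 165 148 145 147
  147 145]
 [143 145 146 146 146 146 147 144 145 148 150 154 150 142 145 144 145 147
  148 147]]
```

```bash
cat > rel.py <<'E'
from h import *
from scipy.optimize import minimize
import sys
K,R,t=cam('scene');S=16;th=np.linspace(0,2*np.pi,90)
def pj(P,box):
    c=(np.asarray(P,float)@R.T+t)@K.T;return ((c[:,:2]/c[:,2:])-[box[0],box[1]]+.5)*S
def cyl(x,y,r,z0,z1): return np.r_[np.c_[x+r*np.cos(th),y+r*np.sin(th),0*th+z0],np.c_[x+r*np.cos(th),y+r*np.sin(th),0*th+z1]]
def ren(Ps,box):
    M=np.zeros((box[3]*S,box[2]*S),np.uint8)
    for P in Ps:
        h=cv2.convexHull(pj(P,box).astype(np.float32)).reshape(-1,2);cv2.fillConvexPoly(M,np.round(h*16).astype(np.int32),255,shift=4)
    return cv2.resize(M,(box[2],box[3]),interpolation=cv2.INTER_AREA)/255.
def g(im,box,d): 
    I=im[box[1]:box[1]+box[3],box[0]:box[0]+box[2],2].astype(float);return np.clip((I-147)/d,0,1)
def hub(im,box,z0,q0,d=35):
    G=g(im,box,d);f=lambda q:((ren([cyl(q0[0]+q[0]*5,q0[1]+q[1]*5,24,z0,z0+24)],box)-G)**2).sum()
    r=minimize(f,[0,0],method='Nelder-Mead');return np.array(q0)+5*r.x,r.fun
def washer(im,box,q0,d=45):
    G=g(im,box,d)
    f=lambda q:((ren([cyl(q0[0]+q[0]*5,q0[1]+q[1]*5,14+q[2],77,78)],box)-G)**2).sum()
    r=minimize(f,[0,0,0],method='Nelder-Mead');return np.array(q0)+5*r.x[:2],14+r.x[2],r.fun
E
python3 - <<'E'
from rel import *
im=cv2.imread('pics/s8.png')
for d in(25,35,50):
  print('hub',hub(im,(248,192,32,7),128.5,(576,-181),d))
  print('w s8',washer(im,(255,204,24,8),(576,-181),d),'w s4',washer(cv2.imread('pics/s4.png'),(255,204,24,8),(576,-181),d))
E
```

```text
hub (array([ 576., -181.]), np.float64(8.605301345636294))
w s8 (array([ 576., -181.]), np.float64(14.0), np.float64(9.995935101883891)) w s4 (array([ 576., -181.]), np.float64(14.0), np.float64(9.905895886197616))
hub (array([ 576., -181.]), np.float64(8.505657007901199))
w s8 (array([ 576., -181.]), np.float64(14.0), np.float64(10.22920729075944)) w s4 (array([ 576., -181.]), np.float64(14.0), np.float64(9.8663901639087))
hub (array([ 576., -181.]), np.float64(9.48541114955786))
w s8 (array([ 576.00125, -181.     ]), np.float64(14.0), np.float64(11.118266820453671)) w s4 (array([ 576.00125, -181.     ]), np.float64(14.0), np.float64(10.629937408688964))
```

Initial simplex is too small (start at zero); fixing that.

```bash
sed -i "s/minimize(f,\[0,0\],method='Nelder-Mead')/minimize(f,[0,0],method='Nelder-Mead',options=dict(initial_simplex=[[-.5,-.5],[.7,-.2],[0,.8]]))/; s/minimize(f,\[0,0,0\],method='Nelder-Mead')/minimize(f,[0,0,0],method='Nelder-Mead',options=dict(initial_simplex=[[-.5,-.5,-1],[.7,-.2,0],[0,.8,1],[0,0,2]]))/" rel.py
python3 - <<'E'
from rel import *
im=cv2.imread('pics/s8.png')
for d in(25,35,50):
  print('hub',hub(im,(248,192,32,7),128.5,(576,-181),d))
  print('w s8',washer(im,(255,204,24,8),(576,-181),d),'w s4',washer(cv2.imread('pics/s4.png'),(255,204,24,8),(576,-181),d))
E
```

```text
hub (array([ 573.20900651, -180.22167538]), np.float64(3.9687584775086506))
w s8 (array([ 572.76936371, -184.33088921]), np.float64(14.865318667138318), np.float64(4.005285351787774)) w s4 (array([ 572.6820496 , -184.29961962]), np.float64(15.111929404938174), np.float64(4.02160830449827))
hub (array([ 572.80548196, -180.5436159 ]), np.float64(4.048085744101563))
w s8 (array([ 573.03115701, -183.75928479]), np.float64(14.158218668063848), np.float64(4.1233556952192645)) w s4 (array([ 572.9444912 , -183.98332002]), np.float64(14.408000751834843), np.float64(3.9751219703567706))
hub (array([ 572.59860251, -180.89088431]), np.float64(4.892079354094578))
w s8 (array([ 573.00131597, -183.4256616 ]), np.float64(13.380429617444644), np.float64(5.013427143406383)) w s4 (array([ 573.00954273, -183.4832344 ]), np.float64(13.61889873922523), np.float64(4.713945098039215))
```

Run:
```python
from rel import *
for p in((576.2,-180.7,128.5),(576.2,-180.7,140),(576.2,-180.7,78),(577,-181.3,78),(572.9,-183.8,78),(575.4,-180.7,78)): print(p,proj('scene',p))
im=cv2.imread('pics/s8.png')
for r in range(188,198):
    I=im[r,250:280,2].astype(float)
    L=np.nonzero(I>157)[0][0];a=250+L-(I[L]-157)/(I[L]-I[L-1]); Rr=np.nonzero(I>185)[0][-1];b=250+Rr+(I[Rr]-185)/(I[Rr]-I[Rr+1]);print(r,a.round(2),b.round(2),((a+b)/2).round(2))
for r in range(203,209):
    I=im[r,250:285,2].astype(float)
    L=np.nonzero(I>170)[0];
    if len(L): print('w',r,250+L[0]-(I[L[0]]-170)/(I[L[0]]-I[L[0]-1]),250+L[-1]+(I[L[-1]]-170)/(I[L[-1]]-I[L[-1]+1]))
```

```text
(576.2, -180.7, 128.5) [264.00530314 192.813061  ]
(576.2, -180.7, 140) [263.59552875 189.60969244]
(576.2, -180.7, 78) [265.75152446 206.46396406]
(577, -181.3, 78) [265.41815349 206.46302231]
(572.9, -183.8, 78) [266.18941917 205.54178912]
(575.4, -180.7, 78) [265.98408363 206.36503014]
188 255.14 271.53 263.33
189 255.4 271.79 263.59
190 249.35 271.82 260.58
191 255.9 272.08 263.99
192 257.24 272.08 264.66
193 257.5 272.16 264.83
194 257.53 271.55 264.54
195 257.59 270.67 264.13
196 257.82 269.36 263.59
197 259.35 266.3 262.82
w 203 264.72727272727275 269.22727272727275
w 204 264.8529411764706 270.4516129032258
w 205 261.54545454545456 270.73333333333335
w 206 261.47058823529414 270.80645161290323
w 207 261.3030303030303 270.16
w 208 262.84615384615387 268.76190476190476
```

step_arm:
  deltas:
    - [[0,-0.5,-2.4,-6,0,0,0],[0,0,0,-6,0,0,0],[0,0,0,-6,0,0,0],[0,0,0,-3,0,0,0],[0,0,0,0,0,0,0],[0,0,0,0,0,0,0]]

```text
clock: 13.3
eef_pos: [575.7, -185.5, 104.9]
tool_rot: [-3.141, -0.001, 2.722]
force: [0.6, -0.4, -0.0]
width: 18.8
```

Run:
```python
from fit import *
s=ctrl.read_state();print(s['eef_pos'],s['tool_rot'],s['force'],s['torque'],s['width'])
im,d=shot('scene','s9')
cv2.imwrite('pics/k9.png',cv2.resize(im[165:225,235:300,::-1],None,fx=10,fy=10,interpolation=cv2.INTER_CUBIC))
```

```text
[ 575.66044234 -185.48022639  104.90053899] [-3.14149836e+00 -7.67774737e-04  2.72178084e+00] [ 0.58648476 -0.40088114 -0.0310623 ] [-0.00655505 -0.00084566 -0.00477022] 18.751115199214425
```

View pics/k9.png

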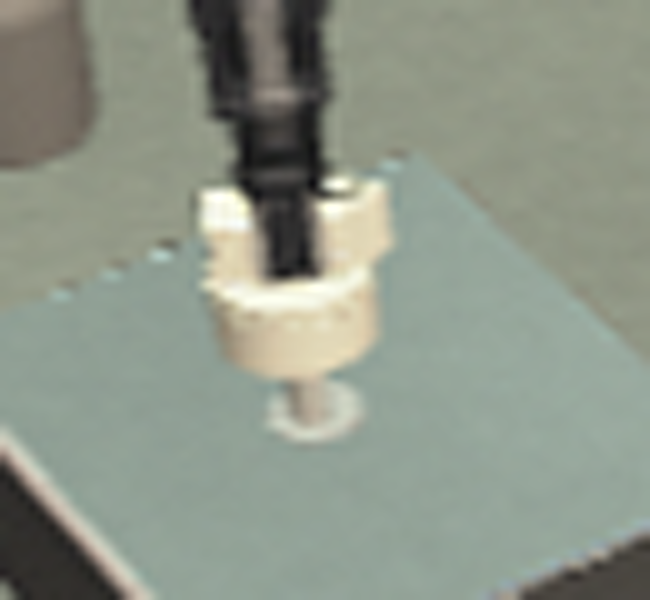

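Run:
```python
from rel import *
im=cv2.imread('pics/s9.png');e=ctrl.read_state()['eef_pos'];print(e)
for d in(25,35,50):
  for zo in (1.5,2.5,3.5):
    print('hub',d,zo,hub(im,(252,198,28,6),e[2]+zo,(576,-183),d)[0]-e[:2])
  print('w',washer(im,(258,206,18,6),(574,-183),d)[0]-e[:2])
print(im[196:212,254:276,2])
```

```text
[ 575.87929964 -185.62146816  105.20454757]
hub 25 1.5 [-3.31020058  0.37917639]
hub 25 2.5 [-2.66758897  1.54493216]
hub 25 3.5 [-2.05138637  2.71559317]
w [-3.79201697  0.38273159]
hub 35 1.5 [-3.70364132 -0.44762471]
hub 35 2.5 [-3.14508142  0.78691367]
hub 35 3.5 [-2.55724988  1.97549208]
w [-3.43301074  0.65124695]
hub 50 1.5 [-4.03203919 -0.99897317]
hub 50 2.5 [-3.39708993  0.30432587]
hub 50 3.5 [-2.83637298  1.42863253]
w [-3.27759498  0.64687839]
[[143 139 137 160 191 193 191 215 222 219 219 222 224 226 216 210 222 217
  188 150 147 148]
 [144 144 139 145 180 193 195 204 209 219 225 220 226 232 225 223 222 218
  188 151 146 149]
 [143 143 140 146 163 179 193 204 213 217 220 222 224 225 225 225 222 219
  191 152 146 146]
 [143 143 142 144 163 181 194 204 214 217 220 222 224 226 226 225 225 210
  166 147 148 149]
 [143 143 142 144 162 180 192 204 214 217 220 223 225 226 228 229 215 168
  144 148 150 150]
 [144 143 141 142 154 177 194 205 214 219 221 223 227 230 218 181 159 145
  146 146 149 150]
 [143 142 143 144 143 148 162 183 199 204 209 213 213 183 138 140 143 147
  149 150 149 150]
 [143 142 144 145 144 145 142 142 143 132 146 176 190 188 188 175 152 146
  147 147 148 150]
 [142 142 144 142 144 144 144 142 158 150 139 174 188 188 194 205 184 154
  146 146 146 146]
 [143 142 142 143 143 145 144 152 185 177 145 172 188 189 194 205 191 162
  147 148 146 148]
 [143 143 145 145 144 145 145 154 187 183 152 168 187 181 190 207 195 166
  147 149 149 148]
 [145 143 143 145 146 146 143 161 193 206 191 179 192 198 203 200 173 151
  148 147 149 147]
 [144 144 146 146 146 146 145 144 148 174 201 209 208 202 187 167 149 145
  146 146 147 146]
 [146 144 144 144 146 147 147 145 144 144 149 150 154 149 143 144 143 145
  147 147 147 146]
 [145 144 143 144 146 145 146 144 144 146 144 144 147 146 146 145 147 149
  148 147 146 147]
 [144 145 144 144 146 146 145 146 145 145 146 146 145 145 146 148 147 147
  146 147 146 148]]
```

step_arm:
  deltas:
    - [[0,-0.2,0.6,-2,0,0,0],[0,0,0,-2,0,0,0],[0,0,0,-1,0,0,0],[0,0,0,-1,0,0,0],[0,0,0,0,0,0,0]]

```text
clock: 13.77
eef_pos: [575.6, -185.0, 99.1]
tool_rot: [-3.142, -0.0, 2.722]
force: [-0.5, -0.0, -0.6]
width: 18.7
```

step_arm:
  deltas:
    - [[0,0,0,-1,0,0,0],[0,0,0,-1,0,0,0],[0,0,0,0,0,0,0]]

```text
clock: 14.02
eef_pos: [575.6, -184.9, 97.2]
tool_rot: [3.142, -0.0, 2.722]
force: [0.4, -0.1, 0.1]
width: 18.4
```

step_arm:
  deltas:
    - [[0,0,0,-1,0,0,0],[0,0,0,-1,0,0,0],[0,0,0,0,0,0,0]]

```text
clock: 14.27
eef_pos: [575.8, -184.9, 95.5]
tool_rot: [3.141, 0.0, 2.722]
force: [-1.4, -1.0, 4.4]
width: 18.9
```

step_arm:
  deltas:
    - [[0,0,0,-1,0,0,0],[0,0,0,-1,0,0,0],[0,0,0,0,0,0,0]]

```text
clock: 14.52
eef_pos: [575.8, -184.9, 93.6]
tool_rot: [3.141, 0.0, 2.722]
force: [-1.2, 0.4, 5.9]
width: 18.7
```

Run:
```python
from h import *
for i in range(4):
    s=ctrl.read_state();print(s['eef_pos'].round(2),s['force'].round(2),s['torque'].round(3));ctrl.get_image('scene')
```

```text
[ 575.78 -184.86   93.57] [-1.24  0.45  5.87] [ 0.288  0.345 -0.02 ]
[ 575.78 -184.86   93.64] [-1.57  1.08  5.49] [ 0.297  0.336 -0.021]
[ 575.79 -184.88   93.69] [-1.26  1.97  6.9 ] [0.284 0.33  0.068]
[ 575.78 -184.84   93.7 ] [-1.84  0.37  5.75] [0.258 0.322 0.028]
```

step_arm:
  deltas:
    - [[0,0,0,0,0,0,-0.03],[0,0,0,0,0,0,-0.03],[0,0,0,0,0,0,-0.03],[0,0,0,0,0,0,0]]

```text
clock: 15.05
eef_pos: [575.3, -184.4, 93.5]
tool_rot: [3.141, -0.001, 2.631]
force: [-1.7, 0.8, 5.3]
width: 18.6
```

step_arm:
  deltas:
    - [[0,0,0,0,0,0,0.04],[0,0,0,0,0,0,0.04],[0,0,0,0,0,0,0.04],[0,0,0,0,0,0,0]]

```text
clock: 15.38
eef_pos: [575.5, -184.1, 93.5]
tool_rot: [3.141, -0.001, 2.754]
force: [-2.0, 1.7, 4.8]
width: 18.6
```

step_arm:
  deltas:
    - [[0,0,0,0,0,0,0.04],[0,0,0,0,0,0,0.04],[0,0,0,0,0,0,0.03],[0,0,0,0,0,0,0]]

```text
clock: 15.72
eef_pos: [575.3, -183.9, 93.4]
tool_rot: [3.14, -0.001, 2.863]
force: [-2.2, 2.0, 5.5]
width: 18.3
```

step_arm:
  deltas:
    - [[0,-0.3,0.4,0,0,0,-0.05],[0,-0.3,0.4,0,0,0,-0.05],[0,-0.2,0.4,0,0,0,0],[0,0,0,0,0,0,0]]

```text
clock: 16.05
eef_pos: [574.7, -183.3, 93.0]
tool_rot: [3.141, -0.001, 2.763]
force: [-0.9, 1.3, 0.4]
width: 18.5
```

Run:
```python
from h import *
im,_=shot('scene','s10');cv2.imwrite('pics/k10.png',cv2.resize(im[165:225,235:300,::-1],None,fx=10,fy=10,interpolation=cv2.INTER_CUBIC))
for i in range(3):
    s=ctrl.read_state();print(s['eef_pos'].round(2),s['tool_rot'].round(3),s['force'].round(2),s['torque'].round(3));ctrl.get_image('scene')
```

```text
[ 574.75 -183.35   92.9 ] [ 3.141e+00 -1.000e-03  2.763e+00] [-0.68  1.64  0.38] [0.336 0.058 0.019]
[ 574.74 -183.33   92.91] [ 3.141e+00 -1.000e-03  2.763e+00] [-0.32  1.95  0.29] [0.326 0.07  0.031]
[ 574.75 -183.37   92.94] [ 3.141e+00 -1.000e-03  2.763e+00] [-0.    1.14  0.96] [0.42  0.039 0.046]
```

View pics/k10.png

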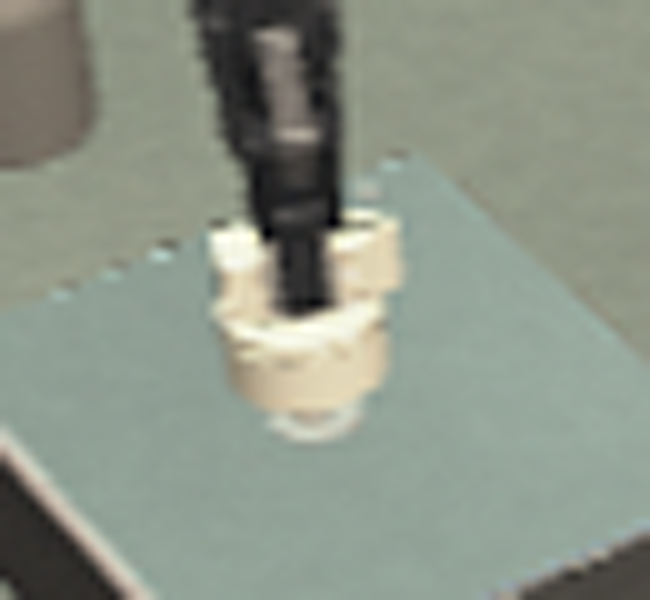

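The vertical force collapsed, so the knob has slipped onto the shaft. I'll push down while following the residual +y force.

step_arm:
  deltas:
    - [[0,0,0.3,-1,0,0,0],[0,0,0.2,-1,0,0,0],[0,0,0,-1,0,0,0],[0,0,0,0,0,0,0]]

```text
clock: 16.58
eef_pos: [574.7, -183.3, 90.0]
tool_rot: [-3.142, -0.0, 2.762]
force: [-0.0, 1.9, -1.8]
width: 18.2
```

step_arm:
  deltas:
    - [[0,0,0,-1,0,0,0],[0,0,0,-1,0,0,0],[0,0,0,-1,0,0,0],[0,0,0,0,0,0,0]]

```text
clock: 16.92
eef_pos: [574.7, -183.3, 87.1]
tool_rot: [-3.142, -0.0, 2.762]
force: [-0.5, 0.7, -0.7]
width: 18.8
```

step_arm:
  deltas:
    - [[0,0,0.3,-1,0,0,0],[0,0,0,-1,0,0,0],[0,0,0,-1,0,0,0],[0,0,0,-1,0,0,0],[0,0,0,0,0,0,0]]

```text
clock: 17.33
eef_pos: [574.8, -183.2, 83.0]
tool_rot: [-3.141, -0.0, 2.762]
force: [-0.3, 0.1, -0.8]
width: 18.9
```

step_arm:
  deltas:
    - [[0,0,0,-1,0,0,0],[0,0,0,-1,0,0,0],[0,0,0,-1,0,0,0],[0,0,0,0,0,0,0]]

```text
clock: 17.67
eef_pos: [574.8, -183.1, 80.1]
tool_rot: [-3.141, -0.0, 2.762]
force: [-0.6, 0.1, -0.3]
width: 18.8
```

step_arm:
  deltas:
    - [[0,0,0,-1,0,0,0],[0,0,0,-1,0,0,0],[0,0,0,-1,0,0,0],[0,0,0,0,0,0,0]]

```text
clock: 18.0
eef_pos: [574.9, -183.1, 77.6]
tool_rot: [3.142, 0.0, 2.762]
force: [-1.3, 0.6, 5.5]
width: 18.7
```

step_arm:
  deltas:
    - [[0,0,0,-1,0,0,0],[0,0,0,-1,0,0,0],[0,0,0,0,0,0,0]]

```text
clock: 18.25
eef_pos: [574.9, -183.1, 75.9]
tool_rot: [3.141, 0.0, 2.762]
force: [-2.2, 0.2, 7.2]
width: 18.7
```

Spring is compressing; push on to the hard stop.

step_arm:
  deltas:
    - [[0,0,0,-1,0,0,0],[0,0,0,-1,0,0,0],[0,0,0,0,0,0,0]]

```text
clock: 18.5
eef_pos: [575.0, -183.2, 75.6]
tool_rot: [3.141, 0.001, 2.762]
force: [-6.4, 1.5, 18.7]
width: 18.4
```

step_arm:
  deltas:
    - [[0,0,0,-1,0,0,0],[0,0,0,0,0,0,0],[0,0,0,0,0,0,0]]

```text
clock: 18.75
eef_pos: [575.1, -183.2, 75.4]
tool_rot: [3.141, 0.001, 2.761]
force: [-7.4, 2.3, 24.3]
width: 18.7
```

Run:
```python
from rel import *
im,_=shot('scene','s11');cv2.imwrite('pics/k11.png',cv2.resize(im[165:225,235:300,::-1],None,fx=10,fy=10,interpolation=cv2.INTER_CUBIC))
for i in range(4):
    s=ctrl.read_state();print(s['eef_pos'].round(2),s['tool_rot'].round(3),s['force'].round(2),s['torque'].round(3),s['width']);ctrl.get_image('scene')
```

```text
[ 575.17 -183.2    75.47] [3.141e+00 1.000e-03 2.761e+00] [-6.7   2.41 24.51] [0.578 1.751 0.   ] 18.49168732191755
[ 575.14 -183.24   75.45] [3.141e+00 1.000e-03 2.761e+00] [-7.54  2.03 25.73] [0.644 1.728 0.027] 18.71489330811763
[ 575.11 -183.19   75.43] [3.141e+00 1.000e-03 2.761e+00] [-7.66  2.49 24.16] [ 0.578  1.676 -0.012] 18.684836699027652
[ 575.11 -183.19   75.42] [3.141e+00 1.000e-03 2.761e+00] [-7.06  3.07 24.43] [0.592 1.712 0.003] 18.328662589014144
```

View pics/k11.png

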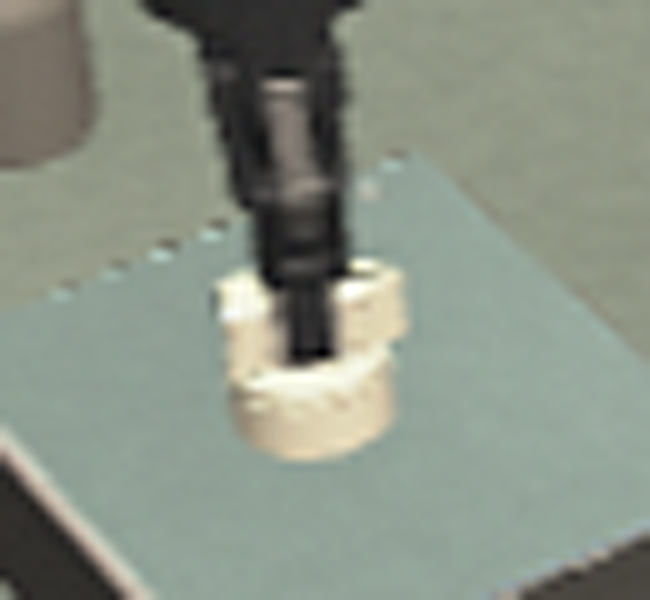

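View pics/s11.png

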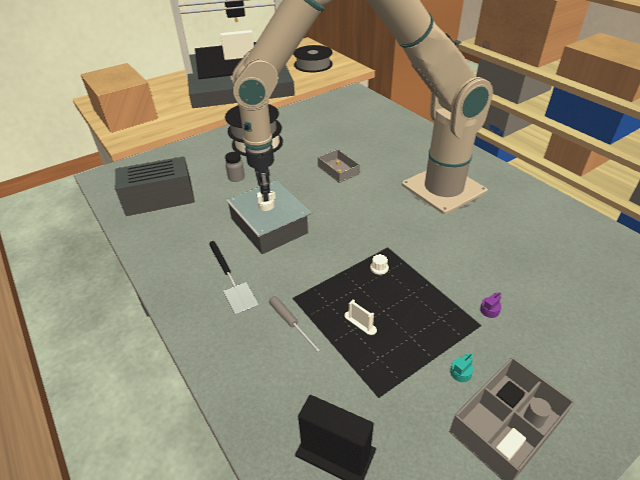

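The knob sits flush just above the cover at scene px (266,202). The cover is level, the press force is a steady 24 N, and the other objects are where they were. I'll hand it in.

```bash
python3 -c "
from cell import ctrl
print(ctrl.finish_job())"
```

```text
the job is handed in; nothing more can be done
None
```

I closed the cover, fitted the pointer knob onto the D-shaft, and handed the job in at about 19 s. The knob was still gripped and pressed down. The hand-in gave no verdict.

**Last checks, all consistent with success:**
- **Cover:** it measured level at 77 mm after closing, and it took about 28 N of finger pressure against its stop.
- **Fit:** the knob stopped going down at first. When I followed the side forces and turned it slightly, it slipped on at yaw 2.76. It then slid about 16 mm further with almost no resistance, which only happens with the flats matched.
- **Push switch:** the spring began pushing back at about 79.6 mm reported height, and the hard stop came at about 75.5 mm, which is the full 4 mm. The press held steady at about 24 N, with the fingers gripping at 18.5 mm.
- **Other objects:** in the last picture they stand where they started.

**Disagreements along the way:**
- **Fingertip offset:** the reported TCP height did not match the stated 8 mm overhang. The shut fingertips were really about 30 mm above the reported TCP. I caught this because the cover was still 0.2 rad open, and recalibrated on the closed cover.
- **Flat angle:** estimates ranged from 0.3 to 0.5 rad. Feeling for the fit settled it at about 0.38 rad.
- **Lateral position:** the shaft and knob estimates differed by 2–3 mm, also settled by feel.

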